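Stack and clamp a shredder rotor

ROBOT

A 7-joint arm with a two-finger parallel gripper is mounted at the origin on the work surface. World frame = base frame: x ahead of the robot, y to its left, z up, the work surface at z = 0. Lengths are in m, angles in rad, forces in N, time in s.
With the tool pointing down it reaches from about 0.4 to 0.85 m from the base axis. Payload 10.4 kg.
Tool frame: the origin (TCP) lies on the centre line of the jaws, within the pads' length; the fingertips stand 11 mm ahead of it and the grasp point (between the pads) lies 8 mm behind it (tip_reach is the distance from the TCP to the fingertips, in m); z points along the fingers, y is the line along which they close (so a half turn about z gives the same grasp; the last joint's range is limited). The gripper opens to 85 mm and grips with 20 to 120 N. Pads are 22 mm wide; open, the fingers measure 114 mm over their backs; the gripper's body (76 mm by 85 mm) begins 54 mm behind the grasp point. The pads swing forward as they close: fully open they stand 13 mm farther back than shut.
Start: joints at [-1.199, 0.332, -0.065, 1.46, 0.022, 1.35, -0.088], TCP at [0.24, 0.577, 0.242] pointing down, gripper open.
Joint ranges: [-2.6, 2.6], [-0.5, 2.12], [-1.47, 1.34], [0.16, 2.42], [-1.27, 4.41], [0.06, 2.06], [-2.6, 2.6]. Speed limits (rad/s): [2.22, 2.22, 2.79, 2.79, 3.14, 3.14, 3.14].

INTERFACE

Orientations are given as a unit quaternion [x, y, z, w].
In Python, from workcell import get_obs, camera, hand_in, tip_reach gives the robot as it stands. The module is installed in compiled form; this text tells all that it offers.
- The arm moves only by the tool move_arm, never from a script. Its argument "plan" is a list of rows, each an object with "delta_pos": the shift along the tool's x, y, z in m, a list of three; "turn": the turn, a rotation vector about the tool's x, y, z in rad, a list of three; "fingers": the closure, from 0 (fully open) to 1 (shut). A call has 1 to 12 rows; each row is the pose to reach, as a shift and turn from the pose commanded when the call began, along the tool's axes at that moment; what a row does not reach only later rows make up. A row lasts 1/8 s, in which the tool goes at most 62.5 mm and 10.7 degrees, less where a joint would pass 70% of its speed; a pose out of reach is approached as far as the arm can. A call with a gripper value outside its range is refused whole. The fingers move at their own pace and stop on an object; "force" is the grip in N (left out, the last holds). Time passes only in rows, so rows that repeat a pose let the fingers close. It gives the time, the measured TCP pose, the force, the opening and the grip force at its end, in the units of the state.
- get_obs(): the state, without advancing time (a new reading comes with each control period).
- camera(name): name is "scene" or "side" or "wrist"; returns a dict with "color" (384x512x3 uint8, red, green, blue), "range_z" (384x512 float32, m along the optical axis (not along the pixel's ray), 0 where there is no reading), "fx", "fy", "cx", "cy" (pixels), "R" (3x3) and "t" (3): a world point X has camera coordinates R X + t; the wrist camera has in their place "tool_from_camera" (4x4, takes a point from camera to tool coordinates, whose origin is the TCP and whose axes are the flange's). Camera axes: x right, y down, z forward; pixel columns grow to the right and rows downward; lengths in m; the calibration is good to about 2 mm. A picture is of the moment at which its call begins: read the wrist's pose just before it.
- hand_in(): hands the job in; it is judged then, once.
The state is a dict: "clock": time; "joint_pos": joint angles; "joint_velocities": joint speeds; "tau": joint torques, N m; "position": TCP position; "ee_rot": TCP orientation; "ft_force": force on the tool from outside, world axes, zero at the start; "torque": the same for the moment, N m; "grip_width": opening from 0.0 (shut) to 1.0 (fully open); "grasp_force": force on a finger pad.
Only numpy, scipy, OpenCV 4.12 (cv2) and the standard library are available. Lean on these libraries where they do the work, as an engineer would, in place of code of your own. Each camera call takes 0.05 s, during which the arm holds its last target. There are 200 camera calls.

TASK

Build up the plastic shredder's rotor on the D-shaft standing in the assembly fixture: the tall spacer first, then the knife, then the short spacer, each turned so that the flat in its bore meets the flat of the shaft and fully home on what is below it. Then swing the toggle clamp's handle all the way down so that its pad holds the stack, and let go. Leave the other things on the bench where they are.

Things in the scene. Friction and masses are not known exactly. Their poses are not given: they have to be found in the camera images.
- fixture: Assembly fixture screwed to the bench: dark steel base plate, 12 mm thick, x -60 to 60, y -75 to 170 mm in its frame; rotor shaft at one end, toggle clamp on a riser (x +-30, y 85 to 155, 97 mm high) at the other. Origin on the shaft's axis at bench height, z up; the shaft's flat faces +x, the clamp stands toward +y. Open, the clamp stays 90 mm clear of the shaft's axis and below 260 mm.
- seat (a point): Centre of the shoulder's top (58 mm diameter), on the shaft's axis, 20 mm above the bench: where the tall spacer's underside belongs. The steel shaft above it has 28 mm diameter with one flat 9 mm from the axis; a bright line on the base plate points to the flat's side (+x). Bores have 1 mm play all round and some 0.1 rad in turning.
- shaft_end (a point): Centre of the shaft's upper end, 90 mm above the bench. The last 8 mm are a plain round pilot 15 mm in diameter; the D section ends at 82 mm, its last 2 mm chamfered by 1.5 mm. A part not turned right stays resting on top of the D.
- tall_spacer: Steel spacer, 60 mm diameter, 40 mm high, 0.6 kg, bore upright. Origin: centre of its underside, z up. D bore right through: round 30 mm diameter, cut by a flat 10 mm from the axis on the +x side, so it fits only with its +x along the fixture's +x. A dark line on top runs from that flat to the rim. Two gripping flats outside, at x = +28 and -28 mm (56 mm across, 21 mm wide).
- knife: Shredder knife: dark steel plate 12 mm thick with a hooked claw at either end, 122 mm tip to tip along its y, 0.5 kg, lying flat. Origin: centre of its underside on the bore's axis, z up. Same D bore, flat at +x (bright line): fits only with its +x along the fixture's +x. Grip by the straight waist sides at x = +28 and -28 mm (56 mm across, y -18 to 18). Home: underside 60 mm above the bench.
- short_spacer: Steel spacer like the tall one (60 mm diameter, same D bore with the flat at +x, same gripping flats at x = +-28 mm, same line) but 25 mm high, 0.4 kg. Origin: centre of its underside, z up. Home: underside 72 mm above the bench, so its top stands 7 mm above the shaft's end.
- clamp_handle (a joint): Handle of the toggle clamp, rad: about 0 open (handle 1.1 rad above level), grows as it is swung down away from the shaft. A linkage swings the arm down over the shaft with it (1.64 times as far): near 1.10, handle level along the fixture's +y, the pad meets the finished stack and stops it. Stiff (friction 0.4 N m, about 3 to 6 N at the grip): it stays where it is left, so press it firmly.
- clamp_arm: The toggle clamp's arm: two steel bars, 100 mm from pivot to the spindle with the 42 mm rubber pad; moves only with the handle. Origin on its pivot (fixture frame x 0, y 100, z 122 mm). Open it stands up, leaning away from the shaft; closed it lies level, the pad on the shaft's axis.
- clamp_hinge (a point): Point on the handle's hinge axis (parallel to the fixture's x): fixture frame x 0, y 126, z 120 mm.
- clamp_grip (a point): Centre of the handle's black plastic grip, 115 mm from the hinge axis along the handle and 6 mm to its upper side. The grip is 24 mm wide (along the fixture's x), 20 mm thick and 80 mm long (to 144 mm from the hinge). It can be pushed down by its upper side.
- parts_bin: Bystander: open yellow stacking bin, 160 x 105 x 75 mm, with bolts in it, on the bench. Origin: centre of its underside.
- screwdriver: Bystander: screwdriver 200 mm long with a black handle 26 mm thick, lying on the bench. Origin: middle of its length, at bench height.
- clear_box: Bystander: clear plastic box with a white lid, 118 x 168 x 64 mm, on the bench. Origin: centre of its underside.
Mind the look-alikes: they are no part of the job. Of the things that look like the knife, the smallest one is meant. What is shaped like the short_spacer but red is not meant.

How it is judged:
On the way, in this order (a step that is already met when the one before it is completed fails the run):
1. the tall spacer is home on the shaft's shoulder and let go (horizontal distance between tall_spacer and seat below 0.004 m and z of tall_spacer in the frame of fixture between 0.016 and 0.023 m and angle between tall_spacer's own z axis and vertical below 0.06 rad and angle between the x axis of tall_spacer and the x axis of fixture, either way round below 0.25 rad and contact force between the fingers and tall_spacer below 0.2 N), for 0.2 s.
2. the knife is home on the tall spacer and let go (horizontal distance between knife and seat below 0.004 m and z of knife in the frame of fixture between 0.056 and 0.063 m and angle between knife's own z axis and vertical below 0.06 rad and angle between the x axis of knife and the x axis of fixture, either way round below 0.25 rad and contact force between the fingers and knife below 0.2 N), for 0.2 s.
3. the short spacer is home on the knife and let go (horizontal distance between short_spacer and seat below 0.004 m and z of short_spacer in the frame of fixture between 0.068 and 0.075 m and angle between short_spacer's own z axis and vertical below 0.06 rad and angle between the x axis of short_spacer and the x axis of fixture, either way round below 0.25 rad and contact force between the fingers and short_spacer below 0.2 N), for 0.2 s.
4. the clamp's handle is fully down and its pad presses on the short spacer (value of joint clamp_handle above 1.05 rad and contact force between clamp_arm and short_spacer above 1 N), for 0.2 s.
At the end, for the whole second after the job is handed in: All three parts at rest on the shaft, keyed flat to flat: within 4 mm of its axis, level within 0.06 rad, within 3 mm of home height (undersides 20, 60 and 72 mm above the bench); clamp handle joint above 1.05 and the pad pressing on the short spacer with over 1 N (all of step 4 and horizontal distance between each of tall_spacer, knife, short_spacer and seat below 0.004 m and z of tall_spacer in the frame of fixture between 0.016 and 0.023 m and angle between each of tall_spacer, knife, short_spacer's own z axis and vertical below 0.06 rad and angle between the x axis of each of tall_spacer, knife, short_spacer and the x axis of fixture, either way round below 0.25 rad and z of knife in the frame of fixture between 0.056 and 0.063 m and z of short_spacer in the frame of fixture between 0.068 and 0.075 m and linear speed of each of tall_spacer, knife, short_spacer below 0.02 m/s); the robot touches nothing.
It fails at once if the parts bin is pushed more than 30 mm or tipped (distance of parts_bin from where it was at the start of the episode above 0.03 m or angle between parts_bin's own z axis and vertical above 0.3 rad).
It fails at once if the clear box is pushed more than 30 mm or tipped (distance of clear_box from where it was at the start of the episode above 0.03 m or angle between clear_box's own z axis and vertical above 0.3 rad).
It fails at once if the screwdriver is pushed more than 30 mm (distance of screwdriver from where it was at the start of the episode above 0.03 m).
It also fails if it takes over 72 s, if anything falls off the work surface, if the arm or the gripper's body presses on something with over 40 N, if the wrist force passes 120 N, or if a joint passes its speed limit or range.

## Working session

There is one attempt and no reset: what is moved stays moved. The work goes in short steps, Python scripts to look and compute and a tool call to move; the robot and the scene stay as the last step left them, time stands still between calls to the robot, and variables do not carry over. Pictures are saved under pics/ and viewed, at most 10 in all, crops included, and the job is handed in when it is done.

Besides the shell and the picture viewer there is one more tool, called as name(argument=value, ...), one argument or row to a line, values as JSON. move_arm: Moves the arm, as the interface text tells. Its arguments: {"type":"object","properties":{"plan":{"type":"array","items":{"type":"object","properties":{"delta_pos":{"type":"array","items":{"type":"number"}},"turn":{"type":"array","items":{"type":"number"}},"fingers":{"type":"number"}}}},"force":{"type":"number"}},"required":["plan"]}

```bash
mkdir -p pics; cat > h.py <<'E'
import numpy as np, cv2, json
from workcell import get_obs, camera, hand_in, tip_reach
from scipy.spatial.transform import Rotation as Ro
def snap(n):
    o=get_obs(); c=camera(n)
    if n=="wrist":
        T=np.eye(4); T[:3,:3]=Ro.from_quat(o["ee_rot"]).as_matrix(); T[:3,3]=o["position"]
        W=T@np.array(c["tool_from_camera"]); c["R"]=W[:3,:3].T; c["t"]=-W[:3,:3].T@W[:3,3]
    return c
def ray(c,u,v):
    d=np.array([(u-c["cx"])/c["fx"],(v-c["cy"])/c["fy"],1.0]); R=np.array(c["R"]); return -R.T@np.array(c["t"]), R.T@d
def plane(c,u,v,z):
    o,d=ray(c,u,v); return o+d*(z-o[2])/d[2]
def cloud(c):
    v,u=np.mgrid[:384,:512]; z=c["range_z"]; P=np.stack([(u-c["cx"])/c["fx"]*z,(v-c["cy"])/c["fy"]*z,z],-1)
    return (P-np.array(c["t"]))@np.array(c["R"])
def proj(c,X):
    p=np.array(c["R"])@np.array(X)+np.array(c["t"]); return p[0]/p[2]*c["fx"]+c["cx"],p[1]/p[2]*c["fy"]+c["cy"]
def save(c,f,box=None,s=1):
    im=c["color"][:,:,::-1]
    if box: im=im[box[1]:box[3],box[0]:box[2]]
    cv2.imwrite("pics/"+f,cv2.resize(im,None,fx=s,fy=s,interpolation=cv2.INTER_CUBIC))
def cmd(dx,o=None):
    "world shift -> tool shift"
    o=o or get_obs(); return Ro.from_quat(o["ee_rot"]).inv().apply(dx)
E
python3 - <<'E'
from h import *
o=get_obs(); print({k:np.round(v,3) for k,v in o.items()}, tip_reach)
a=snap("scene");b=snap("side")
import pickle; pickle.dump((a,b),open("ab.pkl","wb"))
for c in(a,b): print(np.round(-np.array(c["R"]).T@c["t"],3), c["fx"])
im=cv2.resize(a["color"],(800,600),interpolation=cv2.INTER_CUBIC)[:,:,::-1]; cv2.imwrite("pics/scene.png",im)
cv2.imwrite("pics/side.png",cv2.resize(b["color"],(800,600),interpolation=cv2.INTER_CUBIC)[:,:,::-1])
E
```

```text
{'clock': np.float64(0.0), 'joint_pos': array([-1.199,  0.333, -0.065,  1.461,  0.022,  1.35 , -0.088]), 'joint_velocities': array([ 0.001, -0.003, -0.   ,  0.   ,  0.001,  0.   ,  0.001]), 'tau': array([ 1.0000e-03, -6.2544e+01,  4.9000e-02, -3.9161e+01,  1.6000e-02,
        1.0000e-02, -0.0000e+00]), 'position': array([0.24 , 0.577, 0.242]), 'ee_rot': array([ 0.196,  0.981, -0.001, -0.   ]), 'ft_force': array([-0.089,  0.28 , -0.923]), 'torque': array([ 0.017,  0.027, -0.02 ]), 'grasp_force': np.float64(0.0), 'grip_width': np.float64(0.997)} 0.011
[1.021 0.821 1.094] 454.91820978846636
[ 0.356 -1.238  0.915] 409.6813630594476
```

View pics/scene.png

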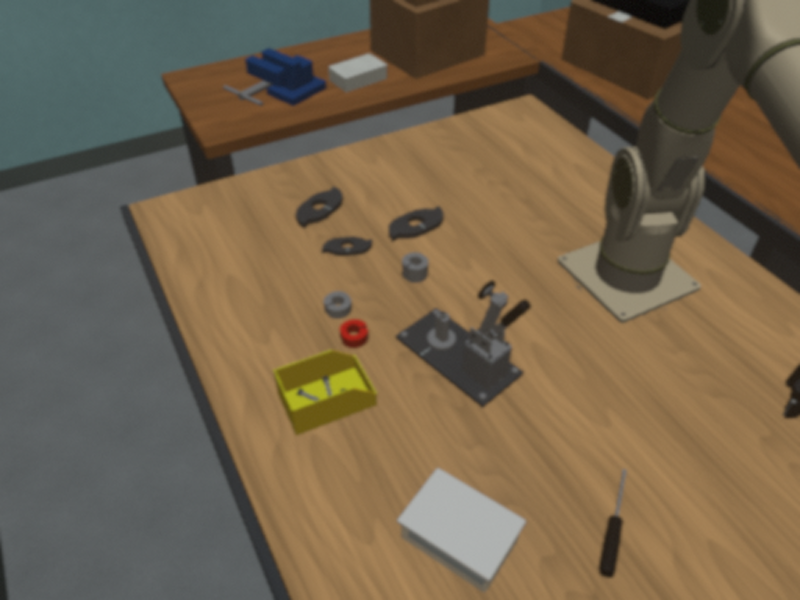

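View pics/side.png

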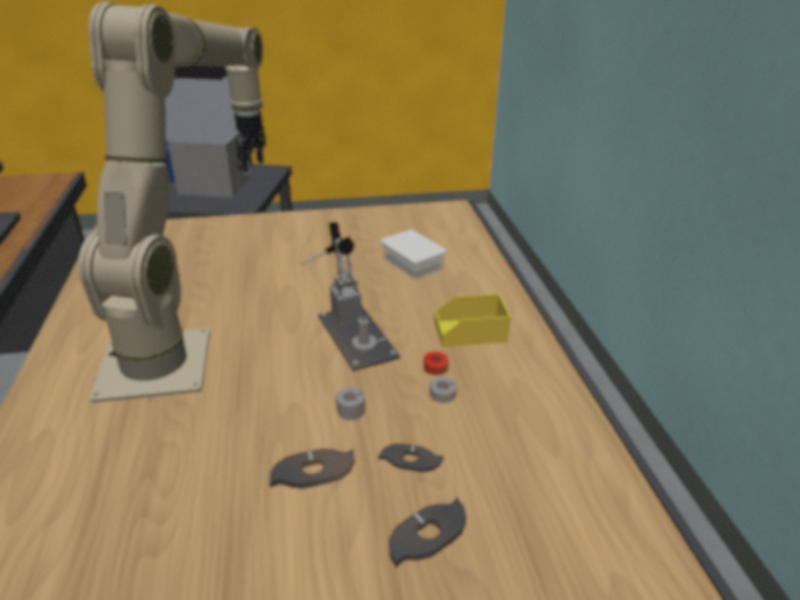

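Scene picture (800 px): the knife could be (320,206), (417,222) or (347,245), and the smallest is (347,245), which is (411,457) in side. The short spacer could be the grey one at (338,304) or the red one at (354,332), so grey. The tall spacer is at (416,266), the shaft at (441,325), the clamp at (495,325) and the bin at (325,390).

```bash
python3 - <<'E'
from h import *
import pickle
a,b=pickle.load(open("ab.pkl","rb"))
k=512/800
# two-view triangulation of bores/tops
for n,(p,q,z) in dict(knifeS=((347,245),(411,457),.012),knifeB1=((320,206),(429,530),.012),knifeB2=((417,222),(312,467),.012),short=((338,300),(443,385),.025),tall=((416,260),(351,397),.04),shaft=((443,315),(363,321),.09),red=((354,328),(436,359),.025)).items():
    p=np.array(p)*k;q=np.array(q)*k
    o1,d1=ray(a,*p);o2,d2=ray(b,*q)
    s=np.linalg.lstsq(np.stack([d1,-d2],1),o2-o1,rcond=None)[0]
    print(n,np.round(plane(a,*p,z),3),np.round(plane(b,*q,z),3),"tri",np.round((o1+s[0]*d1+o2+s[1]*d2)/2,3))
# range clouds: objects above table
for c in(a,b):
    P=cloud(c);m=(c["range_z"]>0)&(P[...,2]>.006)&(P[...,2]<.3)&(P[...,0]>.3)&(P[...,0]<1)&(abs(P[...,1])<.6)
    n,L,st,_=cv2.connectedComponentsWithStats(m.astype(np.uint8))
    for i in range(1,n):
        if st[i,4]>60:
            Q=P[L==i]; print(st[i,:5],np.round(Q.min(0),3),np.round(np.percentile(Q,98,axis=0),3),np.round(np.median(Q,0),3))
save(a,"crop1.png",(190,110,350,260),4)
E
```

```text
knifeS [ 0.527 -0.376  0.012] [ 0.529 -0.39   0.012] tri [ 0.527 -0.383  0.006]
knifeB1 [ 0.524 -0.546  0.012] [ 0.528 -0.556  0.012] tri [ 0.526 -0.552  0.008]
knifeB2 [ 0.338 -0.376  0.012] [ 0.342 -0.385  0.012] tri [ 0.339 -0.38   0.009]
short [ 0.627 -0.204  0.025] [ 0.632 -0.209  0.025] tri [ 0.629 -0.206  0.023]
tall [ 0.425 -0.226  0.04 ] [ 0.432 -0.233  0.04 ] tri [ 0.428 -0.228  0.038]
shaft [ 0.485 -0.007  0.09 ] [ 0.482 -0.035  0.09 ] tri [ 0.481 -0.016  0.078]
red [ 0.632 -0.113  0.025] [ 0.636 -0.118  0.025] tri [ 0.634 -0.115  0.024]
[189 120  30  25 412] [ 0.455 -0.6    0.006] [ 0.594 -0.503  0.021] [ 0.531 -0.546  0.016]
[248 133  32  21 384] [ 0.3   -0.42   0.006] [ 0.42  -0.34   0.021] [ 0.362 -0.37   0.016]
[205 150  33  13 268] [ 0.47  -0.423  0.006] [ 0.581 -0.344  0.017] [ 0.527 -0.377  0.011]
[257 161  17  19 268] [ 0.399 -0.256  0.006] [ 0.459 -0.196  0.044] [ 0.433 -0.214  0.037]
[ 253  179   86   81 3070] [ 0.385 -0.099  0.006] [0.544 0.163 0.242] [0.476 0.098 0.024]
[207 186  18  18 237] [ 0.603 -0.253  0.006] [ 0.658 -0.174  0.029] [ 0.633 -0.199  0.023]

[... 465 characters left out ...]
588 0.263 0.006] [0.752 0.441 0.066] [0.67  0.335 0.059]
[ 278  188   50   33 1257] [ 0.668 -0.054  0.006] [0.832 0.064 0.074] [ 0.759 -0.012  0.039]
[271 225  17  15 195] [ 0.609 -0.146  0.006] [ 0.662 -0.09   0.028] [ 0.635 -0.125  0.022]
[275 241  18  16 226] [ 0.603 -0.242  0.006] [ 0.658 -0.181  0.027] [ 0.631 -0.217  0.022]
[215 248  19  20 309] [ 0.401 -0.261  0.007] [ 0.457 -0.203  0.042] [ 0.43  -0.243  0.035]
[242 284  42  17 444] [ 0.468 -0.423  0.006] [ 0.581 -0.352  0.015] [ 0.53  -0.387  0.011]
[185 287  42  25 733] [ 0.3   -0.425  0.006] [ 0.417 -0.347  0.019] [ 0.359 -0.385  0.015]
[ 249  319   50   40 1122] [ 0.456 -0.6    0.006] [ 0.592 -0.511  0.019] [ 0.527 -0.557  0.015]
```

View pics/crop1.png

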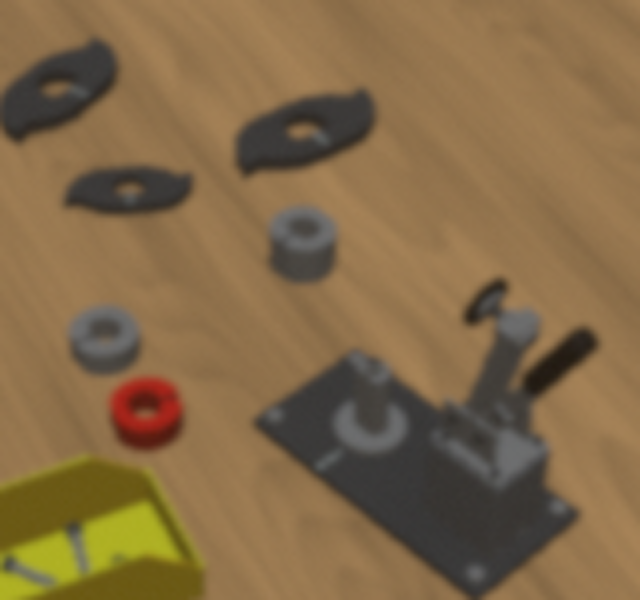

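The crop confirms it: the smallest knife is at crop (130,190) with its line toward the camera, the grey short spacer at (105,338), and the fixture line at (330,458). I'll move the wrist camera over the area next.

move_arm(
  plan=[
    {"delta_pos": [-0.02, -0.02, -0.06], "turn": [0, 0, 0], "fingers": 0},
    {"delta_pos": [-0.04, -0.05, -0.12], "turn": [0, 0, 0.1], "fingers": 0},
    {"delta_pos": [-0.395, -0.507, -0.2], "turn": [0, 0, 1.2], "fingers": 0},
    {"delta_pos": [-0.395, -0.507, -0.2], "turn": [0, 0, 1.2], "fingers": 0},
    {"delta_pos": [-0.395, -0.507, -0.2], "turn": [0, 0, 1.2], "fingers": 0},
    {"delta_pos": [-0.395, -0.507, -0.2], "turn": [0, 0, 1.2], "fingers": 0},
    {"delta_pos": [-0.395, -0.507, -0.2], "turn": [0, 0, 1.2], "fingers": 0},
    {"delta_pos": [-0.395, -0.507, -0.2], "turn": [0, 0, 1.2], "fingers": 0},
    {"delta_pos": [-0.395, -0.507, -0.2], "turn": [0, 0, 1.2], "fingers": 0},
    {"delta_pos": [-0.395, -0.507, -0.2], "turn": [0, 0, 1.2], "fingers": 0},
    {"delta_pos": [-0.395, -0.507, -0.2], "turn": [0, 0, 1.2], "fingers": 0},
    {"delta_pos": [-0.395, -0.507, -0.2], "turn": [0, 0, 1.2], "fingers": 0},
  ],
)

```text
clock: 1.6
position: [0.4101, -0.0466, 0.4427]
ee_rot: [0.717, 0.697, 0.001, -0.0]
ft_force: [-0.3, 0.3, 0.2]
grip_width: 1.001
grasp_force: 0.0
```

```bash
python3 - <<'E'
from h import *
o=get_obs();print(np.round(o["position"],3),np.round(o["ee_rot"],3),np.round(o["joint_pos"],2),o["joint_velocities"].round(2))
c=snap("wrist");print(np.round(c["tool_from_camera"],3),c["fx"]); 
for X in [(.481,-.02,.05),(.428,-.228,.04),(.63,-.206,.025),(.528,-.383,.01)]: print(np.round(proj(c,X)))
save(c,"w1.png",None,1.5)
E
```

```text
[ 0.41  -0.047  0.443] [ 0.717  0.697  0.001 -0.   ] [-0.72 -0.26  0.57  1.61  0.14  1.75 -0.17] [ 0.09  0.13  0.36 -0.19  0.01  0.04  0.51]
[[ 0.001 -0.965 -0.262  0.066]
 [ 1.     0.001  0.002  0.   ]
 [-0.002 -0.262  0.965 -0.131]
 [ 0.     0.     0.     1.   ]] 296.6008557941175
[290. 134.]
[261. 242.]
[363. 226.]
[308. 300.]
```

View pics/w1.png

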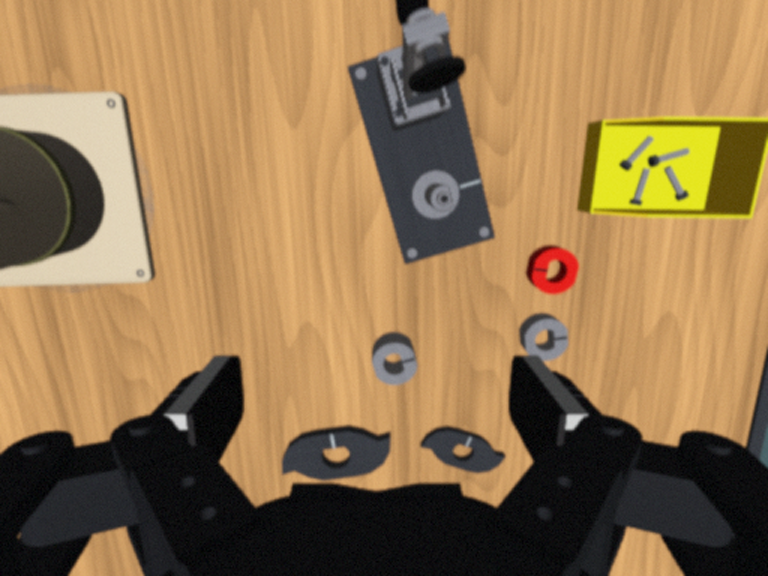

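The wrist view (768 px) shows the shaft collar at (435,193) with its line end at (481,183), the tall spacer at (394,358), the grey short spacer at (543,338), the red one at (553,270), and the small knife at (462,450) with its line toward (470,437). Going closer over the tall spacer.

move_arm(
  plan=[
    {"delta_pos": [-0.15, 0.04, 0.16], "turn": [0, 0, 0], "fingers": 0},
    {"delta_pos": [-0.15, 0.04, 0.16], "turn": [0, 0, 0], "fingers": 0},
    {"delta_pos": [-0.15, 0.04, 0.16], "turn": [0, 0, 0], "fingers": 0},
    {"delta_pos": [-0.15, 0.04, 0.16], "turn": [0, 0, 0], "fingers": 0},
    {"delta_pos": [-0.15, 0.04, 0.16], "turn": [0, 0, 0], "fingers": 0},
    {"delta_pos": [-0.15, 0.04, 0.16], "turn": [0, 0, 0], "fingers": 0},
  ],
)

```text
clock: 2.4
position: [0.4466, -0.1931, 0.2826]
ee_rot: [0.715, 0.699, 0.0, -0.0]
ft_force: [0.0, -0.0, 1.0]
grip_width: 0.999
grasp_force: 0.0
```

```bash
python3 - <<'E'
from h import *
import pickle
o=get_obs();print(np.round(o["position"],3),np.round(o["ee_rot"],3),np.round(o["joint_pos"],2),o["joint_velocities"].round(2))
c=snap("wrist");pickle.dump(c,open("w2.pkl","wb"));
P=cloud(c)
def comps(z0,z1):
    m=(c["range_z"]>0)&(P[...,2]>z0)&(P[...,2]<z1)
    n,L,st,_=cv2.connectedComponentsWithStats(m.astype(np.uint8))
    for i in range(1,n):
        if 120<st[i,4]<9000: Q=P[L==i]; print(z0,st[i],np.round((np.percentile(Q,1,0)+np.percentile(Q,99,0))/2,4),np.round(np.median(Q,0),4))
comps(.007,.018);comps(.019,.031);comps(.033,.047)
save(c,"w2.png",None,1.5)
E
```

```text
[ 0.447 -0.193  0.283] [ 0.715  0.699  0.    -0.   ] [-0.64 -0.06  0.94  1.79  0.05  1.39  0.27] [-0.   -0.02 -0.01 -0.01 -0.    0.    0.  ]
0.007 [ 223    0  116   91 6212] [ 0.4896 -0.047   0.0134] [ 0.4885 -0.0488  0.0119]
0.007 [425   0  87  36 365] [ 0.7183 -0.023   0.0125] [ 0.6769 -0.039   0.0125]
0.007 [481   0  15  19 147] [ 0.7376 -0.0142  0.0119] [ 0.7367 -0.0142  0.0132]
0.007 [371  75  17  45 139] [ 0.6169 -0.1136  0.0125] [ 0.6096 -0.1126  0.0124]
0.007 [363 145  25  38 129] [ 0.616  -0.2002  0.0125] [ 0.6057 -0.1933  0.0122]
0.007 [ 150  259   87   50 2891] [ 0.3573 -0.3794  0.0127] [ 0.3608 -0.3778  0.0158]
0.007 [ 266  260   79   43 1875] [ 0.5283 -0.3806  0.0105] [ 0.5282 -0.379   0.0117]
0.019 [255   0  48  39 937] [ 0.4847 -0.0214  0.024 ] [ 0.4816 -0.0241  0.0201]
0.019 [430   0  82  33 377] [ 0.7129 -0.025   0.025 ] [ 0.6757 -0.0389  0.0252]
0.019 [ 374   71   50   50 1574] [ 0.6354 -0.1123  0.0233] [ 0.6342 -0.1109  0.025 ]
0.019 [ 366  146   45   45 1306] [ 0.6312 -0.2044  0.0232] [ 0.6322 -0.2037  0.025 ]
0.033 [437   0  75  30 406] [ 0.707  -0.0268  0.04  ] [ 0.6819 -0.0392  0.0381]
0.033 [ 215  168   46   45 1265] [ 0.43   -0.2264  0.0379] [ 0.4311 -0.2252  0.0396]
```

View pics/w2.png

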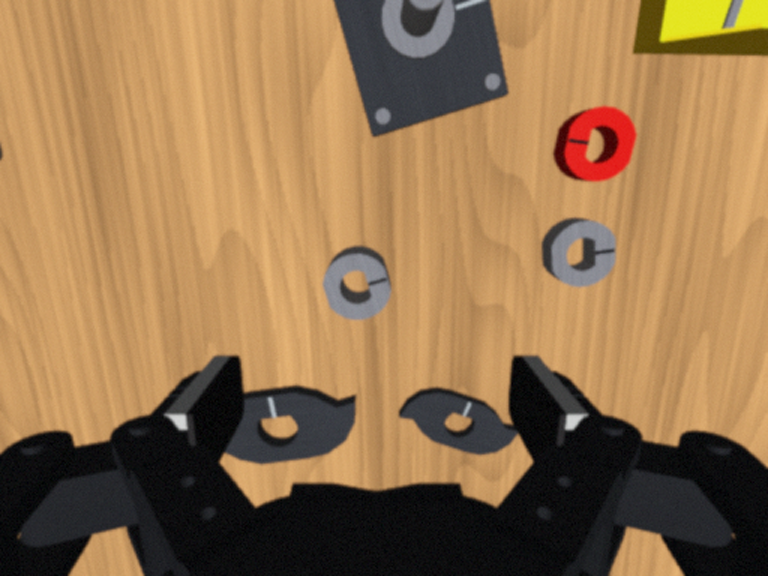

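The second view shows the tall spacer at (357,285), the grey short spacer at (580,252), the small knife at (458,420) with its line toward (467,405), and the collar cut off at the top at (418,20). The range heights agree with the text. Next I'll measure centres and line directions.

```bash
cat >> h.py <<'E'
def circ(c,z,ctr,r0,r1,bright=None):
    "fit outer edge circle of top face: points from range near z within r1 of ctr"
    P=cloud(c); m=(c["range_z"]>0)&(abs(P[...,2]-z)<.004)&(np.hypot(P[...,0]-ctr[0],P[...,1]-ctr[1])<r1)
    return m
def onplane(c,z):
    v,u=np.mgrid[:384,:512]; R=np.array(c["R"]); o=-R.T@np.array(c["t"])
    d=np.stack([(u-c["cx"])/c["fx"],(v-c["cy"])/c["fy"],np.ones(u.shape)],-1)@R
    return o[:2]+d[...,:2]*((z-o[2])/d[...,2])[...,None]
def centre(c,z,ctr,rad):
    "outer circle of the top face: largest contour of the range mask, robust LS with known radius"
    from scipy.optimize import least_squares
    m=circ(c,z,ctr,0,rad+.012).astype(np.uint8)
    k=max(cv2.findContours(m,cv2.RETR_EXTERNAL,cv2.CHAIN_APPROX_NONE)[0],key=len)[:,0]
    Q=onplane(c,z)[k[:,1],k[:,0]]
    f=lambda p:np.hypot(Q[:,0]-p[0],Q[:,1]-p[1])-p[2]
    s=least_squares(f,[*ctr,rad],loss="soft_l1",f_scale=.001); return s.x
def line(c,z,ctr,r0,r1,sign,half=None):
    "direction of dark(-1)/bright(+1) line in annulus r0..r1 about ctr"
    Q=onplane(c,z)-np.array(ctr)[:2]; r=np.hypot(Q[...,0],Q[...,1]); a=np.arctan2(Q[...,1],Q[...,0])
    g=cv2.cvtColor(c["color"],cv2.COLOR_RGB2GRAY).astype(float)*sign
    m=(r>r0)&(r<r1)
    if half is not None: m&=abs((a-half+np.pi)%(2*np.pi)-np.pi)<.6
    w=np.clip(g-np.median(g[m])-25,0,None)*m; 
    w[w<.3*w.max()]=0
    return np.angle((w*np.exp(1j*a)).sum()), int((w>0).sum())
E
python3 - <<'E'
from h import *
import pickle
c=pickle.load(open("w2.pkl","rb"))
for n,z,ct in [("tall",.04,(.43,-.228)),("short",.025,(.631,-.205))]:
    x=centre(c,z,ct,.03); print(n,x.round(4),line(c,z,x,.018,.027,-1,0.1), line(c,z,x,.020,.026,-1))
ct=(.528,-.382); z=.012
# knife: bore = hole in range mask
P=cloud(c); m=(P[...,2]>.007)&(P[...,2]<.018)&(np.hypot(P[...,0]-ct[0],P[...,1]-ct[1])<.075)&(c["range_z"]>0)
cs,h=cv2.findContours(m.astype(np.uint8),cv2.RETR_CCOMP,cv2.CHAIN_APPROX_NONE)
G=onplane(c,z)
for k,hh in zip(cs,h[0]):
    if len(k)>15:
        Q=G[k[:,0,1],k[:,0,0]]; r=cv2.minAreaRect((Q*1000).astype(np.float32)); (x,y),R=cv2.minEnclosingCircle((Q*1000).astype(np.float32)); print("hole" if hh[3]>=0 else "outer",len(k),np.round(r[0],1),np.round(r[1],1),r[2],"mec",x,y,R)
for cc in [(.528,-.381),(.529,-.384)]: print("knife line",np.degrees(line(c,z,cc,.016,.026,1,1.)[0]),line(c,z,cc,.016,.026,1,1.)[1])
save(c,"w2c.png",(255,160,425,310),4)
E
```

```text
tall [ 0.43   -0.2266  0.0292] (np.float64(0.23947460215707644), 14) (np.float64(0.24072366365276213), 11)
short [ 0.631  -0.2048  0.0295] (np.float64(0.08791632575396091), 17) (np.float64(0.09235769002224242), 13)
outer 173 [ 528.2 -380. ] [ 57.8 121. ] 68.08736419677734 mec 527.4180908203125 -381.9793701171875 61.39563751220703
hole 50 [ 527.4 -382.1] [25. 30.] 68.54317474365234 mec 528.4631958007812 -380.20709228515625 15.70737075805664
knife line 65.76760842015504 18
knife line 71.04465178404907 18
```

View pics/w2c.png

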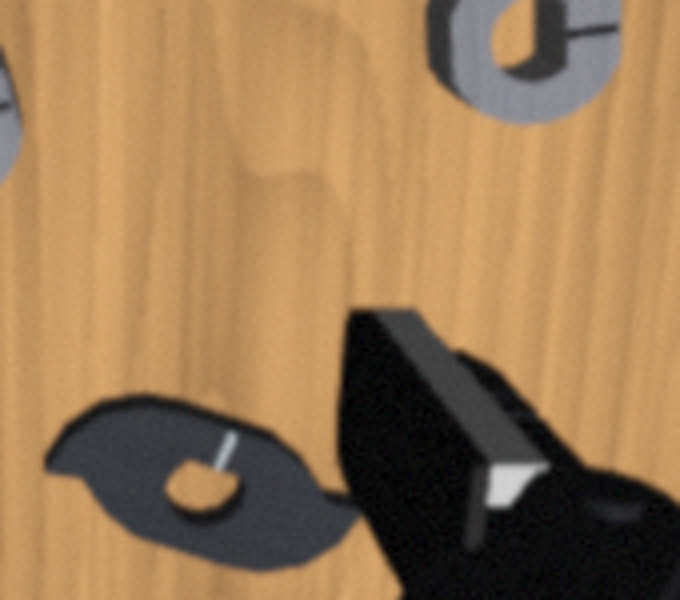

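move_arm(
  plan=[
    {"delta_pos": [-0.034, -0.016, 0.06], "turn": [0, 0, -0.15], "fingers": 0},
    {"delta_pos": [-0.034, -0.016, 0.12], "turn": [0, 0, -0.263], "fingers": 0},
    {"delta_pos": [-0.034, -0.016, 0.18], "turn": [0, 0, -0.263], "fingers": 0},
    {"delta_pos": [-0.034, -0.016, 0.23], "turn": [0, 0, -0.263], "fingers": 0},
    {"delta_pos": [-0.034, -0.016, 0.255], "turn": [0, 0, -0.263], "fingers": 0},
    {"delta_pos": [-0.034, -0.016, 0.2636], "turn": [0, 0, -0.263], "fingers": 0},
    {"delta_pos": [-0.034, -0.016, 0.2636], "turn": [0, 0, -0.263], "fingers": 0},
    {"delta_pos": [-0.034, -0.016, 0.2636], "turn": [0, 0, -0.263], "fingers": 1},
    {"delta_pos": [-0.034, -0.016, 0.2636], "turn": [0, 0, -0.263], "fingers": 1},
    {"delta_pos": [-0.034, -0.016, 0.2636], "turn": [0, 0, -0.263], "fingers": 1},
    {"delta_pos": [-0.034, -0.016, 0.2636], "turn": [0, 0, -0.263], "fingers": 1},
  ],
  force=60,
)

```text
clock: 3.82
position: [0.4303, -0.2275, 0.0199]
ee_rot: [0.618, 0.786, 0.001, 0.0]
ft_force: [-3.0, 3.4, 11.9]
grip_width: 0.646
grasp_force: 62.3
```

```bash
python3 - <<'E'
from h import *
o=get_obs();print({k:np.round(o[k],4) for k in("clock","position","ee_rot","ft_force","grip_width","grasp_force","joint_pos")})
E
```

```text
{'clock': np.float64(3.825), 'position': array([ 0.4303, -0.2275,  0.0199]), 'ee_rot': array([6.176e-01, 7.865e-01, 7.000e-04, 4.000e-04]), 'ft_force': array([-3.0278,  3.3915, 11.9363]), 'grip_width': np.float64(0.6463), 'grasp_force': np.float64(62.2543), 'joint_pos': array([-0.3849,  0.4149,  0.8989,  2.0745, -0.4363,  0.8473,  1.0087])}
```

move_arm(
  plan=[
    {"delta_pos": [0, 0, -0.05], "turn": [0, 0, 0], "fingers": 1},
    {"delta_pos": [0, 0, -0.11], "turn": [0, 0, 0], "fingers": 1},
    {"delta_pos": [0.04, 0.05, -0.17], "turn": [0, 0, 0], "fingers": 1},
    {"delta_pos": [0.077, 0.099, -0.23], "turn": [0, 0, 0], "fingers": 1},
    {"delta_pos": [0.077, 0.099, -0.23], "turn": [0, 0, 0], "fingers": 1},
    {"delta_pos": [0.077, 0.099, -0.23], "turn": [0, 0, 0], "fingers": 1},
    {"delta_pos": [0.077, 0.099, -0.23], "turn": [0, 0, 0], "fingers": 1},
    {"delta_pos": [0.077, 0.099, -0.23], "turn": [0, 0, 0], "fingers": 1},
  ],
)

```text
clock: 4.82
position: [0.5064, -0.1301, 0.2479]
ee_rot: [0.618, 0.786, -0.0, -0.001]
ft_force: [-0.6, 0.1, -4.9]
grip_width: 0.645
grasp_force: 69.6
```

```bash
python3 - <<'E'
from h import *
import pickle
o=get_obs();print({k:np.round(o[k],4) for k in("clock","position","ee_rot","ft_force","grip_width","grasp_force")})
c=snap("wrist");pickle.dump(c,open("w3.pkl","wb"))
x=centre(c,.02,(.482,-.022),.029); print("collar",x.round(4))
print("line",np.degrees(line(c,.012,x,.035,.055,1,.25)[0]),line(c,.012,x,.035,.055,1,.25)[1])
P=cloud(c)
m=(P[...,2]>.084)&(P[...,2]<.095)&(np.hypot(P[...,0]-x[0],P[...,1]-x[1])<.02)&(c["range_z"]>0)
Q=P[m];print("end",m.sum(),np.median(Q,0).round(4),((Q.min(0)+Q.max(0))/2).round(4))
save(c,"w3.png",None,1.5)
E
```

```text
{'clock': np.float64(4.825), 'position': array([ 0.5064, -0.1301,  0.2479]), 'ee_rot': array([ 6.185e-01,  7.858e-01, -3.000e-04, -7.000e-04]), 'ft_force': array([-0.5548,  0.0553, -4.9219]), 'grip_width': np.float64(0.6449), 'grasp_force': np.float64(69.6028)}
collar [ 0.4844 -0.0133  0.0282]
line 15.30047349518053 60
end 237 [ 0.4844 -0.0138  0.0897] [ 0.4843 -0.0133  0.0881]
```

View pics/w3.png

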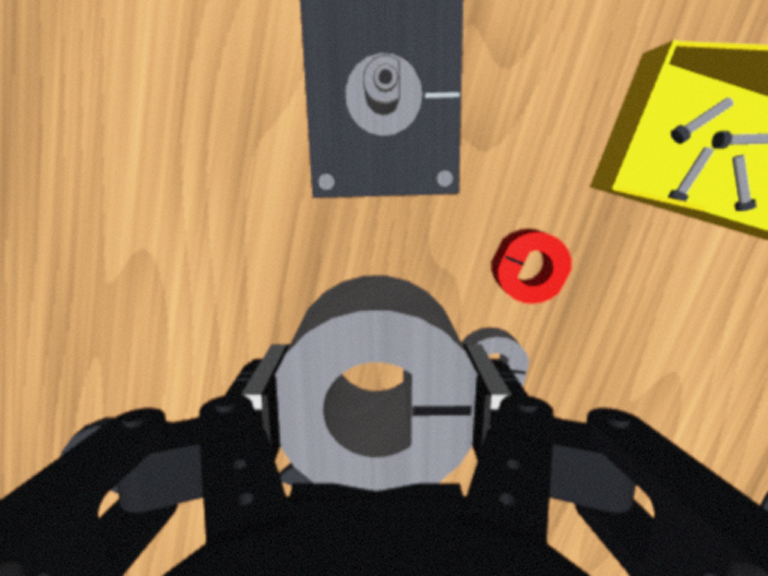

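The held spacer (376,400) is square in the jaws with its line to the right. The shaft is at (383,78), the collar at (383,93) and the fixture line ends at (459,95). Next I'll measure the spacer's offset in the hand.

```bash
cat >> h.py <<'E'
def inhand(c,o,rough,rad=.03,depth=None):
    "centre of held part's top face in tool frame, from range"
    from scipy.optimize import least_squares
    R=Ro.from_quat(o["ee_rot"]).as_matrix(); P=(cloud(c)-np.array(o["position"]))@R
    return P
E
python3 - <<'E'
from h import *
import pickle
from scipy.optimize import least_squares
c=pickle.load(open("w3.pkl","rb")); o=get_obs(); P=inhand(c,o,0)
m=(c["range_z"]>0)&(P[...,2]<-.012)&(P[...,2]>-.03)&(np.hypot(P[...,0],P[...,1])<.034)
zt=np.median(P[m][:,2]); print("top z tool",zt,m.sum())
m&=abs(P[...,2]-zt)<.003
cs,h=cv2.findContours(m.astype(np.uint8),cv2.RETR_CCOMP,cv2.CHAIN_APPROX_NONE)
for k,hh in zip(cs,h[0]):
    if len(k)>40:
        Q=np.array([P[v,u,:2] for u,v in k[:,0]])
        # bore or outer: fit circle to non-flat points
        s=least_squares(lambda p:np.hypot(Q[:,0]-p[0],Q[:,1]-p[1])-p[2],[0,0,.02],loss="soft_l1",f_scale=.0005)
        print(hh[3]>=0,len(k),s.x.round(4),Q.min(0).round(4),Q.max(0).round(4))
# shaft in tool frame
d=np.array([.4844,-.0135,.02])-o["position"]; print("shaft seat in tool",cmd(d).round(4))
E
```

```text
top z tool -0.01966736093593776 12498
False 438 [0.0017 0.0003 0.0288] [-0.0268 -0.0321] [0.0303 0.032 ]
True 192 [ 0.0005 -0.0007  0.0145] [-0.0148 -0.0147] [0.0159 0.0104]
shaft seat in tool [0.1183 0.0061 0.2281]
```

move_arm(
  plan=[
    {"delta_pos": [0.06, 0.006, 0.03], "turn": [0, 0, -0.03], "fingers": 1},
    {"delta_pos": [0.1176, 0.0058, 0.08], "turn": [0, 0, -0.03], "fingers": 1},
    {"delta_pos": [0.1176, 0.0058, 0.12], "turn": [0, 0, -0.03], "fingers": 1},
    {"delta_pos": [0.1176, 0.0058, 0.132], "turn": [0, 0, -0.03], "fingers": 1},
    {"delta_pos": [0.1176, 0.0058, 0.132], "turn": [0, 0, -0.03], "fingers": 1},
    {"delta_pos": [0.1176, 0.0058, 0.132], "turn": [0, 0, -0.03], "fingers": 1},
  ],
)

```text
clock: 5.62
position: [0.4867, -0.0149, 0.1184]
ee_rot: [0.607, 0.795, 0.001, 0.001]
ft_force: [0.3, -0.1, -4.8]
grip_width: 0.646
grasp_force: 69.4
```

```bash
cat > st.py <<'E'
from h import *
import sys
o=get_obs();print({k:np.round(o[k],4).tolist() for k in("clock","position","ee_rot","ft_force","torque","grip_width","grasp_force")})
t=np.array([float(v) for v in sys.argv[1:4]]) if len(sys.argv)>3 else None
if t is not None: print("tool shift to target",cmd(t-o["position"]).round(4))
M=Ro.from_quat(o["ee_rot"]).as_matrix(); print("y angle rad",np.arctan2(M[1,1],M[0,1]).round(4))
E
python3 - <<'E'
from h import *
R=Ro.from_quat([.6185,.7858,0,0]).as_matrix()
p=np.array([.5064,-.1301,.2479])+R@np.array([.1176,.0058,.2078]); print(p.round(4))
E
python3 st.py .4848 -.0142 .0401
```

```text
[ 0.4844 -0.0144  0.0401]
{'clock': 5.625, 'position': [0.4867, -0.0149, 0.1184], 'ee_rot': [0.6068, 0.7949, 0.0009, 0.0009], 'ft_force': [0.2779, -0.0875, -4.7598], 'torque': [0.0127, 0.012, 0.0137], 'grip_width': 0.646, 'grasp_force': 69.3789}
tool shift to target [ 0.0012 -0.0018  0.0783]
y angle rad 0.2668
```

move_arm(
  plan=[
    {"delta_pos": [0.0012, -0.0021, 0.004], "turn": [0, 0, 0], "fingers": 1},
    {"delta_pos": [0.0012, -0.0021, 0.01], "turn": [0, 0, 0], "fingers": 1},
    {"delta_pos": [0.0012, -0.0021, 0.016], "turn": [0, 0, 0], "fingers": 1},
    {"delta_pos": [0.0012, -0.0021, 0.022], "turn": [0, 0, 0], "fingers": 1},
    {"delta_pos": [0.0012, -0.0021, 0.026], "turn": [0, 0, 0], "fingers": 1},
    {"delta_pos": [0.0012, -0.0021, 0.028], "turn": [0, 0, 0], "fingers": 1},
  ],
)

```text
clock: 6.38
position: [0.4829, -0.0131, 0.0884]
ee_rot: [0.606, 0.796, -0.0, -0.0]
ft_force: [-0.2, -0.3, -5.7]
grip_width: 0.646
grasp_force: 69.5
```

```bash
python3 st.py .4844 -.0143 .0401
```

```text
{'clock': 6.375, 'position': [0.4829, -0.0131, 0.0884], 'ee_rot': [0.6059, 0.7955, -0.0002, -0.0001], 'ft_force': [-0.1859, -0.2807, -5.6989], 'torque': [0.0079, 0.028, -0.0236], 'grip_width': 0.6461, 'grasp_force': 69.5452}
tool shift to target [-0.0016  0.0011  0.0483]
y angle rad 0.269
```

move_arm(
  plan=[
    {"delta_pos": [-0.0008, 0.0005, 0.012], "turn": [0, 0, 0], "fingers": 1},
    {"delta_pos": [-0.0012, 0.0008, 0.024], "turn": [0, 0, 0], "fingers": 1},
    {"delta_pos": [-0.0014, 0.001, 0.036], "turn": [0, 0, 0], "fingers": 1},
    {"delta_pos": [-0.0014, 0.001, 0.043], "turn": [0, 0, 0], "fingers": 1},
    {"delta_pos": [-0.0014, 0.001, 0.047], "turn": [0, 0, 0], "fingers": 1},
    {"delta_pos": [-0.0014, 0.001, 0.049], "turn": [0, 0, 0], "fingers": 1},
    {"delta_pos": [-0.0014, 0.001, 0.049], "turn": [0, 0, 0], "fingers": 1},
  ],
)

```text
clock: 7.25
position: [0.4845, -0.0142, 0.04]
ee_rot: [0.606, 0.795, 0.0, 0.0]
ft_force: [-2.2, -0.3, 0.1]
grip_width: 0.642
grasp_force: 70.1
```

```bash
python3 st.py .4844 -.0143 .0401
```

```text
{'clock': 7.25, 'position': [0.4845, -0.0142, 0.04], 'ee_rot': [0.606, 0.7955, 0.0003, 0.0], 'ft_force': [-2.2337, -0.2833, 0.0762], 'torque': [-0.1, 0.5122, -0.0264], 'grip_width': 0.6417, 'grasp_force': 70.066}
tool shift to target [-0.0001 -0.0002 -0.0001]
y angle rad 0.2688
```

move_arm(
  plan=[
    {"delta_pos": [0, 0, 0], "turn": [0, 0, 0], "fingers": 0},
    {"delta_pos": [0, 0, 0], "turn": [0, 0, 0], "fingers": 0},
    {"delta_pos": [0, 0, 0], "turn": [0, 0, 0], "fingers": 0},
    {"delta_pos": [0, 0, -0.06], "turn": [0, 0, 0], "fingers": 0},
    {"delta_pos": [0, 0, -0.12], "turn": [0, 0, 0], "fingers": 0},
    {"delta_pos": [-0.03, 0, -0.17], "turn": [0, 0, -0.1], "fingers": 0},
    {"delta_pos": [-0.3645, -0.0553, -0.18], "turn": [0, 0, -0.92], "fingers": 0},
    {"delta_pos": [-0.3645, -0.0553, -0.18], "turn": [0, 0, -0.92], "fingers": 0},
    {"delta_pos": [-0.3645, -0.0553, -0.18], "turn": [0, 0, -0.92], "fingers": 0},
    {"delta_pos": [-0.3645, -0.0553, -0.18], "turn": [0, 0, -0.92], "fingers": 0},
    {"delta_pos": [-0.3645, -0.0553, -0.18], "turn": [0, 0, -0.92], "fingers": 0},
    {"delta_pos": [-0.3645, -0.0553, -0.18], "turn": [0, 0, -0.92], "fingers": 0},
  ],
)

```text
clock: 8.75
position: [0.526, -0.3516, 0.219]
ee_rot: [0.187, 0.982, 0.0, 0.0]
ft_force: [2.2, 0.9, 1.5]
grip_width: 0.997
grasp_force: 0.0
```

move_arm(
  plan=[
    {"delta_pos": [0, 0, 0], "turn": [0, 0, 0], "fingers": 0},
    {"delta_pos": [0, 0, 0], "turn": [0, 0, 0], "fingers": 0},
    {"delta_pos": [0, 0, 0], "turn": [0, 0, 0], "fingers": 0},
  ],
)

```text
clock: 9.12
position: [0.5262, -0.3487, 0.2191]
ee_rot: [0.189, 0.982, 0.0, 0.0]
ft_force: [-0.7, 0.6, 0.1]
grip_width: 0.997
grasp_force: 0.0
```

```bash
python3 st.py; python3 - <<'E'
from h import *
import pickle
o=get_obs(); print(o["joint_pos"].round(2))
c=snap("wrist");pickle.dump(c,open("w4.pkl","wb"))
ct=(.528,-.381); z=.012
P=cloud(c); m=(P[...,2]>.007)&(P[...,2]<.018)&(np.hypot(P[...,0]-ct[0],P[...,1]-ct[1])<.075)&(c["range_z"]>0)
print("z med",np.median(P[m][:,2]))
cs,h=cv2.findContours(m.astype(np.uint8),cv2.RETR_CCOMP,cv2.CHAIN_APPROX_NONE)
G=onplane(c,z)
for k,hh in zip(cs,h[0]):
    if len(k)>30:
        Q=(G[k[:,0,1],k[:,0,0]]*1000).astype(np.float32); r=cv2.minAreaRect(Q); (x,y),R=cv2.minEnclosingCircle(Q); print("hole" if hh[3]>=0 else "outer",len(k),np.round(r[0],1),np.round(r[1],1),r[2],"mec",x,y,R)
print("line",line(c,z,(.528,-.3805),.016,.026,1,1.2))
# is tall spacer home? from scene
s=snap("scene"); P=cloud(s); mm=(np.hypot(P[...,0]-.4844,P[...,1]+.0138)<.026)&(np.hypot(P[...,0]-.4844,P[...,1]+.0138)>.017)&(P[...,2]>.04)
print("tall top z",np.median(P[mm][:,2]),mm.sum())
E
```

```text
{'clock': 9.125, 'position': [0.5262, -0.3487, 0.2191], 'ee_rot': [0.1885, 0.9821, 0.0005, 0.0001], 'ft_force': [-0.6517, 0.6222, 0.1084], 'torque': [0.0737, 0.0014, -0.0011], 'grip_width': 0.9974, 'grasp_force': 0.0}
y angle rad 1.1915
[-0.16  0.48  0.93  1.52 -0.39  1.34  2.  ]
z med 0.011846300065863975
outer 233 [ 527.5 -382.2] [ 55. 120.] 68.17670440673828 mec 527.6815795898438 -381.65545654296875 61.48246383666992
hole 71 [ 526.6 -383.8] [25.8 29. ] 67.4632568359375 mec 527.479248046875 -381.7520751953125 15.482420921325684
line (np.float64(1.151193929995174), 25)
tall top z 0.06065234689031375 72
```

move_arm(
  plan=[
    {"delta_pos": [-0.0135, -0.0304, 0.04], "turn": [0, 0, 0], "fingers": 0},
    {"delta_pos": [-0.0135, -0.0304, 0.1], "turn": [0, 0, 0], "fingers": 0},
    {"delta_pos": [-0.0135, -0.0304, 0.16], "turn": [0, 0, 0], "fingers": 0},
    {"delta_pos": [-0.0135, -0.0304, 0.19], "turn": [0, 0, 0], "fingers": 0},
    {"delta_pos": [-0.0135, -0.0304, 0.204], "turn": [0, 0, 0], "fingers": 0},
    {"delta_pos": [-0.0135, -0.0304, 0.207], "turn": [0, 0, 0], "fingers": 0},
    {"delta_pos": [-0.0135, -0.0304, 0.207], "turn": [0, 0, 0], "fingers": 0},
  ],
)

```text
clock: 10.1
position: [0.5273, -0.384, 0.0135]
ee_rot: [0.19, 0.982, -0.0, 0.001]
ft_force: [1.1, 0.9, 1.0]
grip_width: 0.999
grasp_force: 0.0
```

```bash
python3 st.py .5275 -.382 .0115
```

```text
{'clock': 10.1, 'position': [0.5273, -0.384, 0.0135], 'ee_rot': [0.1895, 0.9819, -0.0003, 0.0009], 'ft_force': [1.0926, 0.8696, 0.9995], 'torque': [-0.0446, 0.0051, -0.0249], 'grip_width': 0.9989, 'grasp_force': 0.0}
tool shift to target [0.0005 0.002  0.002 ]
y angle rad 1.1895
```

move_arm(
  plan=[
    {"delta_pos": [0.0005, 0.002, 0.0015], "turn": [0, 0, 0], "fingers": 0},
    {"delta_pos": [0.0005, 0.002, 0.0015], "turn": [0, 0, 0], "fingers": 1},
    {"delta_pos": [0.0005, 0.002, 0.0015], "turn": [0, 0, 0], "fingers": 1},
    {"delta_pos": [0.0005, 0.002, 0.0015], "turn": [0, 0, 0], "fingers": 1},
    {"delta_pos": [0.0005, 0.002, 0.0015], "turn": [0, 0, 0], "fingers": 1},
  ],
  force=60,
)

```text
clock: 10.72
position: [0.527, -0.3821, 0.0115]
ee_rot: [0.19, 0.982, -0.0, 0.001]
ft_force: [-1.5, 0.6, 5.2]
grip_width: 0.634
grasp_force: 63.7
```

```bash
python3 st.py .5275 -.382 .0115
```

```text
{'clock': 10.725, 'position': [0.527, -0.3821, 0.0115], 'ee_rot': [0.1898, 0.9818, -0.0, 0.0005], 'ft_force': [-1.5493, 0.6274, 5.219], 'torque': [0.3175, 0.3027, 0.0106], 'grip_width': 0.6341, 'grasp_force': 63.7474}
tool shift to target [-0.0004  0.0002  0.    ]
y angle rad 1.1889
```

move_arm(
  plan=[
    {"delta_pos": [0, 0, -0.04], "turn": [0, 0, 0], "fingers": 1},
    {"delta_pos": [0, 0, -0.1], "turn": [0, 0, 0.1], "fingers": 1},
    {"delta_pos": [0.02, 0.05, -0.15], "turn": [0, 0, 0.28], "fingers": 1},
    {"delta_pos": [0.05, 0.1, -0.19], "turn": [0, 0, 0.46], "fingers": 1},
    {"delta_pos": [0.075, 0.15, -0.22], "turn": [0, 0, 0.64], "fingers": 1},
    {"delta_pos": [0.1, 0.2, -0.235], "turn": [0, 0, 0.82], "fingers": 1},
    {"delta_pos": [0.113, 0.226, -0.235], "turn": [0, 0, 0.92], "fingers": 1},
    {"delta_pos": [0.113, 0.226, -0.235], "turn": [0, 0, 0.92], "fingers": 1},
    {"delta_pos": [0.113, 0.226, -0.235], "turn": [0, 0, 0.92], "fingers": 1},
    {"delta_pos": [0.113, 0.226, -0.235], "turn": [0, 0, 0.92], "fingers": 1},
    {"delta_pos": [0.113, 0.226, -0.235], "turn": [0, 0, 0.92], "fingers": 1},
    {"delta_pos": [0.113, 0.226, -0.235], "turn": [0, 0, 0.92], "fingers": 1},
  ],
)

```text
clock: 12.22
position: [0.5058, -0.1309, 0.2455]
ee_rot: [0.607, 0.795, -0.0, 0.0]
ft_force: [-0.0, -0.1, -4.9]
grip_width: 0.628
grasp_force: 67.3
```

```bash
python3 st.py; cat > hold.py <<'E'
from h import *
import sys
o=get_obs(); c=snap("wrist"); P=inhand(c,o,0)
zl,zh=float(sys.argv[1]),float(sys.argv[2])
m=(c["range_z"]>0)&(P[...,2]<zh)&(P[...,2]>zl)&(abs(P[...,0])<.06)&(abs(P[...,1])<.029)
zt=np.median(P[m][:,2]); m&=abs(P[...,2]-zt)<.003; print("top z tool",zt,m.sum())
cs,h=cv2.findContours(m.astype(np.uint8),cv2.RETR_CCOMP,cv2.CHAIN_APPROX_NONE)
for k,hh in zip(cs,h[0]):
    if len(k)>40:
        Q=np.array([P[v,u,:2] for u,v in k[:,0]]); print("hole" if hh[3]>=0 else "outer",len(k),np.percentile(Q,1,0).round(4),np.percentile(Q,99,0).round(4))
R=Ro.from_quat(o["ee_rot"]).as_matrix(); A=np.polyfit(P[m][:,0],P[m][:,2],1); print("tilt about y",A[0].round(4))
# line in tool frame
g=cv2.cvtColor(c["color"],cv2.COLOR_RGB2GRAY).astype(float)*float(sys.argv[3])
L=m&(P[...,1]>.014)&(P[...,1]<.025)&(abs(P[...,0])<.01); t=np.median(g[L])+25; L&=g>t
if L.sum()>5: f=np.polyfit(P[L][:,1],P[L][:,0],1); print("line x = %.4f*y %+.4f"%tuple(f),L.sum())
x=centre(c,.02,(.4844,-.0135),.029) if len(sys.argv)>4 else None
Pw=cloud(c); e=(Pw[...,2]>.084)&(Pw[...,2]<.095)&(np.hypot(Pw[...,0]-.4844,Pw[...,1]+.0135)<.02)&(c["range_z"]>0)
if e.sum()>20: print("shaft end",np.median(Pw[e],0).round(4))
t=(Pw[...,2]>.055)&(Pw[...,2]<.066)&(np.hypot(Pw[...,0]-.4844,Pw[...,1]+.0135)<.04)&(c["range_z"]>0)
if t.sum()>20: print("tops",t.sum(),np.median(Pw[t],0).round(4))
save(c,sys.argv[4] if len(sys.argv)>4 else "hold.png",None,1.5)
E
python3 hold.py -.012 .014 1
```

```text
{'clock': 12.225, 'position': [0.5058, -0.1309, 0.2455], 'ee_rot': [0.6066, 0.795, -0.0002, 0.0], 'ft_force': [-0.0459, -0.1141, -4.8556], 'torque': [0.0111, 0.0574, -0.0547], 'grip_width': 0.6282, 'grasp_force': 67.3291}
y angle rad 0.2674
top z tool -0.00027608052125145514 16595
outer 522 [-0.042  -0.0286] [0.0597 0.0284]
hole 171 [-0.0156 -0.0145] [0.0145 0.0107]
tilt about y -0.0015
line x = 0.0038*y -0.0009 178
shaft end [ 0.4844 -0.0138  0.0898]
tops 2308 [ 0.4873 -0.0141  0.0598]
```

View pics/hold.png

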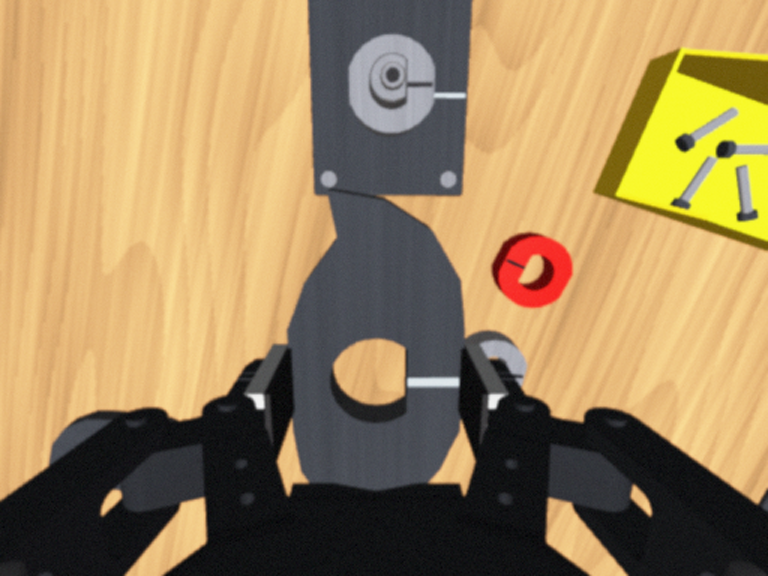

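The knife is held level and square (bore at (372,378), bright line to the right). The tall spacer is home at (392,83), its line parallel to the fixture's. Next, above the shaft.

move_arm(
  plan=[
    {"delta_pos": [0.06, 0.006, 0.03], "turn": [0, 0, 0], "fingers": 1},
    {"delta_pos": [0.1195, 0.0103, 0.08], "turn": [0, 0, 0], "fingers": 1},
    {"delta_pos": [0.1195, 0.0103, 0.12], "turn": [0, 0, 0], "fingers": 1},
    {"delta_pos": [0.1195, 0.0103, 0.134], "turn": [0, 0, 0], "fingers": 1},
    {"delta_pos": [0.1195, 0.0103, 0.134], "turn": [0, 0, 0], "fingers": 1},
    {"delta_pos": [0.1195, 0.0103, 0.134], "turn": [0, 0, 0], "fingers": 1},
    {"delta_pos": [0.1195, 0.0103, 0.134], "turn": [0, 0, 0], "fingers": 1},
  ],
)

```text
clock: 13.15
position: [0.4852, -0.0126, 0.113]
ee_rot: [0.606, 0.795, 0.001, 0.001]
ft_force: [0.4, -0.3, -5.8]
grip_width: 0.633
grasp_force: 67.5
```

```bash
python3 st.py .4840 -.0130 .0717
```

```text
{'clock': 13.15, 'position': [0.4852, -0.0126, 0.113], 'ee_rot': [0.6064, 0.7952, 0.001, 0.0006], 'ft_force': [0.3572, -0.3297, -5.8253], 'torque': [-0.0017, -0.0401, -0.0097], 'grip_width': 0.633, 'grasp_force': 67.5299}
tool shift to target [-0.0001 -0.0014  0.0413]
y angle rad 0.2677
```

move_arm(
  plan=[
    {"delta_pos": [0, -0.0009, 0.005], "turn": [0, 0, 0], "fingers": 1},
    {"delta_pos": [0, -0.0009, 0.01], "turn": [0, 0, 0], "fingers": 1},
    {"delta_pos": [0, -0.0009, 0.016], "turn": [0, 0, 0], "fingers": 1},
    {"delta_pos": [0, -0.0009, 0.021], "turn": [0, 0, 0], "fingers": 1},
    {"delta_pos": [0, -0.0009, 0.025], "turn": [0, 0, 0], "fingers": 1},
    {"delta_pos": [0, -0.0009, 0.027], "turn": [0, 0, 0], "fingers": 1},
  ],
)

```text
clock: 13.9
position: [0.4833, -0.0123, 0.0843]
ee_rot: [0.606, 0.795, -0.0, -0.0]
ft_force: [-0.7, 1.1, -5.3]
grip_width: 0.633
grasp_force: 67.5
```

```bash
python3 st.py .4840 -.0130 .0717
```

```text
{'clock': 13.9, 'position': [0.4833, -0.0123, 0.0843], 'ee_rot': [0.606, 0.7955, -0.0001, -0.0], 'ft_force': [-0.7034, 1.0608, -5.3362], 'torque': [0.0441, 0.0007, -0.0373], 'grip_width': 0.6326, 'grasp_force': 67.5094}
tool shift to target [-0.0009  0.0005  0.0126]
y angle rad 0.2688
```

move_arm(
  plan=[
    {"delta_pos": [-0.0006, 0.0004, 0.005], "turn": [0, 0, 0], "fingers": 1},
    {"delta_pos": [-0.0008, 0.0005, 0.009], "turn": [0, 0, 0], "fingers": 1},
    {"delta_pos": [-0.0008, 0.0005, 0.012], "turn": [0, 0, 0], "fingers": 1},
    {"delta_pos": [-0.0008, 0.0005, 0.0135], "turn": [0, 0, 0], "fingers": 1},
    {"delta_pos": [-0.0008, 0.0005, 0.0135], "turn": [0, 0, 0], "fingers": 1},
  ],
)

```text
clock: 14.52
position: [0.484, -0.0128, 0.0715]
ee_rot: [0.606, 0.795, 0.0, -0.0]
ft_force: [-4.1, 0.9, 4.6]
grip_width: 0.634
grasp_force: 68.5
```

```bash
python3 st.py .4840 -.0130 .0717
```

```text
{'clock': 14.525, 'position': [0.484, -0.0128, 0.0715], 'ee_rot': [0.606, 0.7955, 0.0001, -0.0004], 'ft_force': [-4.1488, 0.9171, 4.593], 'torque': [0.0598, 0.9333, 0.019], 'grip_width': 0.6335, 'grasp_force': 68.5326}
tool shift to target [-0.0002 -0.     -0.0002]
y angle rad 0.2688
```

move_arm(
  plan=[
    {"delta_pos": [0, 0, 0], "turn": [0, 0, 0], "fingers": 0},
    {"delta_pos": [0, 0, 0], "turn": [0, 0, 0], "fingers": 0},
    {"delta_pos": [0, 0, 0], "turn": [0, 0, 0], "fingers": 0},
    {"delta_pos": [0, 0, -0.06], "turn": [0, 0, 0], "fingers": 0},
    {"delta_pos": [0, 0, -0.12], "turn": [0, 0, 0], "fingers": 0},
    {"delta_pos": [-0.05, 0.02, -0.14], "turn": [0, 0, 0.178], "fingers": 0},
    {"delta_pos": [-0.107, 0.045, -0.14], "turn": [0, 0, 0.178], "fingers": 0},
    {"delta_pos": [-0.165, 0.067, -0.14], "turn": [0, 0, 0.178], "fingers": 0},
    {"delta_pos": [-0.2241, 0.0907, -0.14], "turn": [0, 0, 0.178], "fingers": 0},
    {"delta_pos": [-0.2241, 0.0907, -0.14], "turn": [0, 0, 0.178], "fingers": 0},
    {"delta_pos": [-0.2241, 0.0907, -0.14], "turn": [0, 0, 0.178], "fingers": 0},
    {"delta_pos": [-0.2241, 0.0907, -0.14], "turn": [0, 0, 0.178], "fingers": 0},
  ],
)

```text
clock: 16.02
position: [0.6309, -0.2043, 0.2109]
ee_rot: [0.674, 0.739, -0.0, -0.0]
ft_force: [0.5, 0.2, 0.4]
grip_width: 1.0
grasp_force: 0.0
```

```bash
python3 - <<'E'
from h import *
c=snap("wrist"); z=.025
x=centre(c,z,(.631,-.2048),.03); print(x.round(4),line(c,z,x,.018,.027,-1,.1))
P=cloud(c); m=circ(c,z,x[:2],0,.04)
print(np.median(P[m],0).round(4))
cs,h=cv2.findContours(m.astype(np.uint8),cv2.RETR_CCOMP,cv2.CHAIN_APPROX_NONE); G=onplane(c,z)
for k,hh in zip(cs,h[0]):
    if len(k)>30:
        Q=(G[k[:,0,1],k[:,0,0]]*1000).astype(np.float32);print(hh[3]>=0,cv2.minEnclosingCircle(Q))
s=snap("scene"); P=cloud(s); r=np.hypot(P[...,0]-.4844,P[...,1]+.0138); mm=(r<.026)&(r>.017)&(P[...,2]>.05)
print("knife top z",np.median(P[mm][:,2]),mm.sum())
E
python3 st.py .631 -.2048 .013
```

```text
[ 0.6314 -0.2051  0.0292] (np.float64(0.10040021975925176), 23)
[ 0.6322 -0.2042  0.0248]
False ((631.5722045898438, -205.1725616455078), 29.91803550720215)
True ((631.07373046875, -204.69778442382812), 15.503747940063477)
knife top z 0.576104905542103 188
{'clock': 16.125, 'position': [0.6311, -0.2033, 0.2112], 'ee_rot': [0.6736, 0.7391, 0.0004, -0.0002], 'ft_force': [0.1434, 0.5301, 1.1676], 'torque': [0.0131, 0.0021, -0.0219], 'grip_width': 1.0011, 'grasp_force': 0.0}
tool shift to target [-0.0016 -0.0003  0.1982]
y angle rad 0.0926
```

move_arm(
  plan=[
    {"delta_pos": [-0.0018, 0, 0.06], "turn": [0, 0, 0], "fingers": 0},
    {"delta_pos": [-0.0018, 0, 0.12], "turn": [0, 0, 0], "fingers": 0},
    {"delta_pos": [-0.0018, 0, 0.17], "turn": [0, 0, 0], "fingers": 0},
    {"delta_pos": [-0.0018, 0, 0.19], "turn": [0, 0, 0], "fingers": 0},
    {"delta_pos": [-0.0018, 0, 0.197], "turn": [0, 0, 0], "fingers": 0},
    {"delta_pos": [-0.0018, 0, 0.197], "turn": [0, 0, 0], "fingers": 0},
    {"delta_pos": [-0.0018, 0, 0.197], "turn": [0, 0, 0], "fingers": 0},
    {"delta_pos": [-0.0018, 0, 0.197], "turn": [0, 0, 0], "fingers": 1},
    {"delta_pos": [-0.0018, 0, 0.197], "turn": [0, 0, 0], "fingers": 1},
    {"delta_pos": [-0.0018, 0, 0.197], "turn": [0, 0, 0], "fingers": 1},
    {"delta_pos": [-0.0018, 0, 0.197], "turn": [0, 0, 0], "fingers": 1},
  ],
  force=60,
)

```text
clock: 17.5
position: [0.6316, -0.2068, 0.0151]
ee_rot: [0.674, 0.739, 0.0, 0.0]
ft_force: [-1.1, 1.3, 6.9]
grip_width: 0.641
grasp_force: 65.3
```

```bash
python3 st.py .506 -.1305 .247
```

```text
{'clock': 17.5, 'position': [0.6316, -0.2068, 0.0151], 'ee_rot': [0.6742, 0.7386, 0.0004, 0.0004], 'ft_force': [-1.1219, 1.3344, 6.8634], 'torque': [0.1739, 0.294, 0.0586], 'grip_width': 0.6413, 'grasp_force': 65.3143}
tool shift to target [ 0.0873 -0.1179 -0.2321]
y angle rad 0.0911
```

Lift and move to the view pose, turning by -0.178.

move_arm(
  plan=[
    {"delta_pos": [0, 0, -0.05], "turn": [0, 0, 0], "fingers": 1},
    {"delta_pos": [0, 0, -0.11], "turn": [0, 0, 0], "fingers": 1},
    {"delta_pos": [0.02, -0.03, -0.16], "turn": [0, 0, -0.09], "fingers": 1},
    {"delta_pos": [0.05, -0.07, -0.2], "turn": [0, 0, -0.178], "fingers": 1},
    {"delta_pos": [0.0873, -0.1179, -0.2321], "turn": [0, 0, -0.178], "fingers": 1},
    {"delta_pos": [0.0873, -0.1179, -0.2321], "turn": [0, 0, -0.178], "fingers": 1},
    {"delta_pos": [0.0873, -0.1179, -0.2321], "turn": [0, 0, -0.178], "fingers": 1},
    {"delta_pos": [0.0873, -0.1179, -0.2321], "turn": [0, 0, -0.178], "fingers": 1},
    {"delta_pos": [0.0873, -0.1179, -0.2321], "turn": [0, 0, -0.178], "fingers": 1},
  ],
)

```text
clock: 18.62
position: [0.506, -0.131, 0.2458]
ee_rot: [0.606, 0.795, -0.001, 0.0]
ft_force: [0.4, -0.6, -4.5]
grip_width: 0.644
grasp_force: 66.5
```

```bash
sed -i 's/>.055)&(Pw\[...,2\]<.066/>.066)\&(Pw[...,2]<.08/' hold.py; python3 st.py; python3 hold.py -.025 .005 -1 hold2.png
```

```text
{'clock': 18.625, 'position': [0.506, -0.131, 0.2458], 'ee_rot': [0.6063, 0.7952, -0.0008, 0.0001], 'ft_force': [0.4007, -0.6302, -4.528], 'torque': [-0.0293, -0.0179, -0.0043], 'grip_width': 0.6441, 'grasp_force': 66.5113}
y angle rad 0.268
top z tool -0.009676740286326257 9787
outer 375 [-0.0288 -0.0288] [0.0308 0.0287]
hole 180 [-0.0139 -0.0146] [0.0163 0.0107]
tilt about y -0.0002
line x = 0.0086*y +0.0011 167Traceback (most recent call last):
  File "hold.py", line 16, in <module>
    x=centre(c,.02,(.4844,-.0135),.029) if len(sys.argv)>4 else None
      ~~~~~~^^^^^^^^^^^^^^^^^^^^^^^^^^^
  File "h.py", line 38, in centre
    k=max(cv2.findContours(m,cv2.RETR_EXTERNAL,cv2.CHAIN_APPROX_NONE)[0],key=len)[:,0]
      ~~~^^^^^^^^^^^^^^^^^^^^^^^^^^^^^^^^^^^^^^^^^^^^^^^^^^^^^^^^^^^^^^^^^^^^^^^^
ValueError: max() iterable argument is empty
```

```bash
sed -i '/^x=centre/d' hold.py; python3 hold.py -.025 .005 -1 hold2.png
python3 - <<'E'
from h import *
o=get_obs(); R=Ro.from_quat(o["ee_rot"]).as_matrix()
t=np.array([.4844,-.0135,0])-R@np.array([.0012,.0003,0]); t[2]=.072+.0153; print("target TCP",t.round(4),"shift",cmd(t-o["position"]).round(4))
E
```

```text
top z tool -0.009705645715761156 9768
outer 374 [-0.0288 -0.0288] [0.0309 0.0284]
hole 180 [-0.014  -0.0146] [0.0165 0.0108]
tilt about y -0.0
line x = -0.0134*y +0.0016 168
shaft end [ 0.4842 -0.0137  0.0898]
tops 4155 [ 0.4852 -0.011   0.0718]
target TCP [ 0.4844 -0.0147  0.0873] shift [0.118  0.0102 0.1585]
```

View pics/hold2.png

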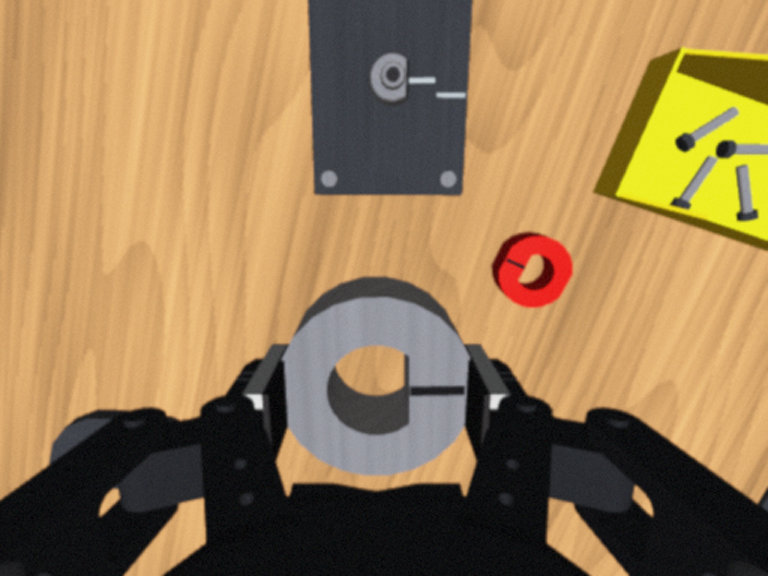

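The knife is home (top at 71.8 mm, line parallel to the fixture's), and the short spacer is held square with its bore at (370,390). Placing it.

move_arm(
  plan=[
    {"delta_pos": [0.06, 0.006, 0.03], "turn": [0, 0, 0], "fingers": 1},
    {"delta_pos": [0.118, 0.01, 0.08], "turn": [0, 0, 0], "fingers": 1},
    {"delta_pos": [0.118, 0.01, 0.12], "turn": [0, 0, 0], "fingers": 1},
    {"delta_pos": [0.118, 0.01, 0.13], "turn": [0, 0, 0], "fingers": 1},
    {"delta_pos": [0.118, 0.01, 0.13], "turn": [0, 0, 0], "fingers": 1},
    {"delta_pos": [0.118, 0.01, 0.13], "turn": [0, 0, 0], "fingers": 1},
    {"delta_pos": [0.118, 0.01, 0.13], "turn": [0, 0, 0], "fingers": 1},
    {"delta_pos": [0.118, 0.01, 0.13], "turn": [0, 0, 0], "fingers": 1},
  ],
)

```text
clock: 19.73
position: [0.4846, -0.0141, 0.1169]
ee_rot: [0.606, 0.795, 0.001, 0.0]
ft_force: [0.1, 1.1, -3.7]
grip_width: 0.639
grasp_force: 66.6
```

```bash
python3 st.py .4844 -.0147 .0873
```

```text
{'clock': 19.725, 'position': [0.4846, -0.0141, 0.1169], 'ee_rot': [0.6061, 0.7954, 0.0007, 0.0002], 'ft_force': [0.1405, 1.1104, -3.6888], 'torque': [-0.0275, 0.016, 0.0185], 'grip_width': 0.6392, 'grasp_force': 66.636}
tool shift to target [-0.0006 -0.0004  0.0296]
y angle rad 0.2686
```

move_arm(
  plan=[
    {"delta_pos": [-0.0005, 0, 0.005], "turn": [0, 0, 0], "fingers": 1},
    {"delta_pos": [-0.0005, 0, 0.01], "turn": [0, 0, 0], "fingers": 1},
    {"delta_pos": [-0.0005, 0, 0.016], "turn": [0, 0, 0], "fingers": 1},
    {"delta_pos": [-0.0005, 0, 0.021], "turn": [0, 0, 0], "fingers": 1},
    {"delta_pos": [-0.0005, 0, 0.024], "turn": [0, 0, 0], "fingers": 1},
    {"delta_pos": [-0.0005, 0, 0.024], "turn": [0, 0, 0], "fingers": 1},
  ],
)

```text
clock: 20.48
position: [0.4842, -0.0145, 0.092]
ee_rot: [0.606, 0.795, -0.0, -0.0]
ft_force: [0.1, 0.5, -3.4]
grip_width: 0.644
grasp_force: 66.8
```

```bash
python3 st.py .4844 -.0147 .0873
```

```text
{'clock': 20.475, 'position': [0.4842, -0.0145, 0.092], 'ee_rot': [0.606, 0.7955, -0.0002, -0.0001], 'ft_force': [0.1383, 0.4671, -3.3815], 'torque': [-0.0093, -0.0414, 0.0001], 'grip_width': 0.6435, 'grasp_force': 66.7865}
tool shift to target [-0.0003  0.0002  0.0047]
y angle rad 0.2689
```

move_arm(
  plan=[
    {"delta_pos": [-0.0003, 0.0002, 0.003], "turn": [0, 0, 0], "fingers": 1},
    {"delta_pos": [-0.0003, 0.0002, 0.005], "turn": [0, 0, 0], "fingers": 1},
    {"delta_pos": [-0.0003, 0.0002, 0.0055], "turn": [0, 0, 0], "fingers": 1},
    {"delta_pos": [-0.0003, 0.0002, 0.0055], "turn": [0, 0, 0], "fingers": 1},
  ],
)

```text
clock: 20.98
position: [0.4847, -0.0146, 0.087]
ee_rot: [0.606, 0.796, 0.0, -0.0]
ft_force: [-3.6, 1.2, 5.1]
grip_width: 0.638
grasp_force: 67.7
```

```bash
python3 st.py .4844 -.0147 .0873
```

```text
{'clock': 20.975, 'position': [0.4847, -0.0146, 0.087], 'ee_rot': [0.6059, 0.7955, 0.0002, -0.0001], 'ft_force': [-3.6204, 1.2084, 5.0812], 'torque': [0.1427, 0.682, -0.0121], 'grip_width': 0.6379, 'grasp_force': 67.7295}
tool shift to target [-0.     -0.0003 -0.0003]
y angle rad 0.269
```

move_arm(
  plan=[
    {"delta_pos": [0, 0, 0], "turn": [0, 0, 0], "fingers": 0},
    {"delta_pos": [0, 0, 0], "turn": [0, 0, 0], "fingers": 0},
    {"delta_pos": [0, 0, 0], "turn": [0, 0, 0], "fingers": 0},
    {"delta_pos": [0, 0, -0.06], "turn": [0, 0, 0], "fingers": 0},
    {"delta_pos": [0, 0, -0.12], "turn": [0, 0, 0], "fingers": 0},
    {"delta_pos": [0, 0, -0.18], "turn": [0, 0, 0], "fingers": 0},
    {"delta_pos": [-0.04, 0, -0.23], "turn": [0, 0, 0], "fingers": 1},
    {"delta_pos": [-0.08, 0, -0.25], "turn": [0, 0, 0], "fingers": 1},
    {"delta_pos": [-0.08, 0, -0.25], "turn": [0, 0, 0], "fingers": 1},
    {"delta_pos": [-0.08, 0, -0.25], "turn": [0, 0, 0], "fingers": 1},
    {"delta_pos": [-0.08, 0, -0.25], "turn": [0, 0, 0], "fingers": 1},
  ],
)

```text
clock: 22.35
position: [0.5054, -0.0909, 0.3362]
ee_rot: [0.605, 0.796, 0.0, -0.001]
ft_force: [0.2, 0.8, -0.4]
grip_width: -0.001
grasp_force: 0.0
```

```bash
python3 st.py; python3 - <<'E'
from h import *
import pickle
a,b=pickle.load(open("ab.pkl","rb")); w=snap("wrist")
t=.268; F=np.array([[np.cos(t),-np.sin(t)],[np.sin(t),np.cos(t)]])
for n,c in(("scene",a),("side",b),("wrist",w)):
    P=cloud(c); f=(P[...,:2]-[.4844,-.0136])@F; y=f[...,1]*1000; z=P[...,2]*1000; x=f[...,0]*1000
    m=(c["range_z"]>0)&(abs(x)<30)&(y>50)&(y<300)&(z>125)&(z<275)
    if n=="wrist":
        r=np.hypot(f[...,0],f[...,1]); q=(r<.028)&(r>.017)&(P[...,2]>.05); print("stack top",np.median(P[q][:,2]),q.sum())
    g=c["color"].max(-1)
    for z0 in range(150,270,15):
        k=m&(z>=z0)&(z<z0+15)
        if k.sum()>2:
            h=np.histogram(y[k],bins=range(60,221,10))[0]; print(n,z0,k.sum(),"x",np.percentile(x[k],[2,98]).round(),"yhist60..",h.tolist())
save(w,"w5.png",None,1.5)
E
```

```text
{'clock': 22.35, 'position': [0.5054, -0.0909, 0.3362], 'ee_rot': [0.6055, 0.7959, 0.0003, -0.0007], 'ft_force': [0.1828, 0.7729, -0.4337], 'torque': [0.0416, 0.0008, -0.0546], 'grip_width': -0.0015, 'grasp_force': 0.0}
y angle rad 0.2701
scene 150 47 x [-13.  17.] yhist60.. [0, 0, 0, 0, 0, 15, 13, 6, 11, 2, 0, 0, 0, 0, 0, 0]
scene 165 44 x [-15.  17.] yhist60.. [0, 0, 0, 0, 0, 7, 23, 1, 8, 5, 0, 0, 0, 0, 0, 0]
scene 180 45 x [-12.  18.] yhist60.. [0, 0, 0, 0, 0, 4, 20, 4, 3, 9, 5, 0, 0, 0, 0, 0]
scene 195 45 x [ 2. 18.] yhist60.. [0, 0, 0, 2, 0, 1, 7, 9, 1, 8, 13, 4, 0, 0, 0, 0]
scene 210 90 x [-12.  20.] yhist60.. [0, 0, 0, 2, 14, 7, 6, 17, 16, 2, 8, 15, 3, 0, 0, 0]
scene 225 132 x [-14.  20.] yhist60.. [0, 0, 0, 1, 36, 5, 27, 28, 6, 0, 7, 13, 8, 1, 0, 0]
scene 240 76 x [-12.  14.] yhist60.. [0, 0, 0, 0, 19, 1, 0, 0, 0, 0, 0, 10, 32, 14, 0, 0]
side 150 26 x [-15.  14.] yhist60.. [0, 0, 0, 0, 10, 8, 6, 2, 0, 0, 0, 0, 0, 0, 0, 0]
side 165 28 x [-15.  14.] yhist60.. [0, 0, 0, 0, 7, 12, 2, 3, 4, 0, 0, 0, 0, 0, 0, 0]
side 180 22 x [-15.  16.] yhist60.. [0, 0, 0, 0, 1, 11, 4, 1, 1, 3, 1, 0, 0, 0, 0, 0]
side 195 23 x [-15.   7.] yhist60.. [0, 0, 2, 7, 0, 3, 4, 1, 0, 5, 1, 0, 0, 0, 0, 0]
side 210 75 x [-19.  19.] yhist60.. [0, 0, 2, 38, 4, 0, 5, 3, 1, 8, 12, 2, 0, 0, 0, 0]
side 225 79 x [-16.  16.] yhist60.. [0, 0, 0, 26, 16, 1, 1, 3, 0, 3, 17, 11, 1, 0, 0, 0]
side 240 26 x [-10.  10.] yhist60.. [0, 0, 0, 0, 4, 0, 0, 0, 0, 0, 3, 17, 2, 0, 0, 0]
stack top 0.09679678777305042 1131
```

View pics/w5.png

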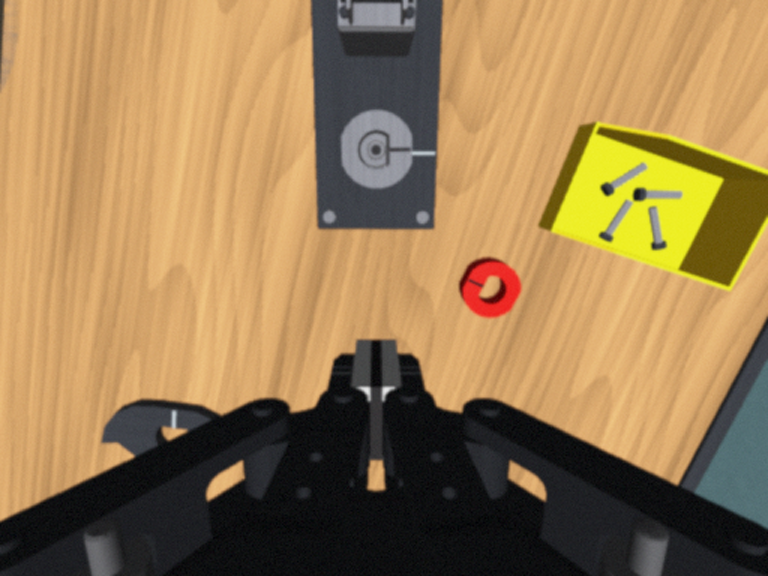

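The stack is home, its top at 96.8 mm (shaft end at (376,150)), and the jaws are shut. I'll bring the shut fingers between the clamp arm and the handle's grip, above the knob (y 154 mm in the fixture frame, tips at 243 mm).

move_arm(
  plan=[
    {"delta_pos": [0.06, 0, 0], "turn": [0, 0, 0], "fingers": 1},
    {"delta_pos": [0.12, 0, 0], "turn": [0, 0, 0], "fingers": 1},
    {"delta_pos": [0.18, 0, 0], "turn": [0, 0, 0], "fingers": 1},
    {"delta_pos": [0.234, 0, 0], "turn": [0, 0, 0], "fingers": 1},
    {"delta_pos": [0.234, 0, 0.01], "turn": [0, 0, 0], "fingers": 1},
    {"delta_pos": [0.234, 0, 0.03], "turn": [0, 0, 0], "fingers": 1},
    {"delta_pos": [0.234, 0, 0.05], "turn": [0, 0, 0], "fingers": 1},
    {"delta_pos": [0.234, 0, 0.07], "turn": [0, 0, 0], "fingers": 1},
    {"delta_pos": [0.234, 0, 0.08], "turn": [0, 0, 0], "fingers": 1},
    {"delta_pos": [0.234, 0, 0.08], "turn": [0, 0, 0], "fingers": 1},
  ],
)

```text
clock: 23.65
position: [0.4433, 0.1336, 0.2565]
ee_rot: [0.606, 0.796, -0.0, -0.0]
ft_force: [0.4, 0.1, -0.3]
grip_width: -0.002
grasp_force: 0.0
```

```bash
cat > fx.py <<'E'
from h import *
o=get_obs(); t=.268; d=o["position"]-np.array([.4844,-.0136,0]); print("fixture xyz",np.round([d[0]*np.cos(t)+d[1]*np.sin(t),-d[0]*np.sin(t)+d[1]*np.cos(t),d[2]],4),o["ft_force"].round(1),o["joint_pos"].round(2))
E
python3 fx.py; python3 st.py
```

```text
fixture xyz [-0.0006  0.1529  0.2565] [ 0.4  0.1 -0.3] [-1.35 -0.13  0.91  1.88  0.11  1.34 -0.2 ]
{'clock': 23.65, 'position': [0.4433, 0.1336, 0.2565], 'ee_rot': [0.6058, 0.7956, -0.0002, -0.0002], 'ft_force': [0.3969, 0.1112, -0.2585], 'torque': [0.0007, -0.0039, -0.0384], 'grip_width': -0.0021, 'grasp_force': 0.0}
y angle rad 0.2692
```

move_arm(
  plan=[
    {"delta_pos": [0.008, 0, 0.003], "turn": [0, 0, 0], "fingers": 1},
    {"delta_pos": [0.016, 0, 0.007], "turn": [0, 0, 0], "fingers": 1},
    {"delta_pos": [0.025, 0, 0.012], "turn": [0, 0, 0], "fingers": 1},
    {"delta_pos": [0.033, 0, 0.017], "turn": [0, 0, 0], "fingers": 1},
    {"delta_pos": [0.041, 0, 0.023], "turn": [0, 0, 0], "fingers": 1},
    {"delta_pos": [0.048, 0, 0.029], "turn": [0, 0, 0], "fingers": 1},
    {"delta_pos": [0.055, 0, 0.036], "turn": [0, 0, 0], "fingers": 1},
    {"delta_pos": [0.062, 0, 0.044], "turn": [0, 0, 0], "fingers": 1},
    {"delta_pos": [0.068, 0, 0.051], "turn": [0, 0, 0], "fingers": 1},
    {"delta_pos": [0.073, 0, 0.059], "turn": [0, 0, 0], "fingers": 1},
    {"delta_pos": [0.078, 0, 0.068], "turn": [0, 0, 0], "fingers": 1},
    {"delta_pos": [0.082, 0, 0.077], "turn": [0, 0, 0], "fingers": 1},
  ],
)

```text
clock: 25.15
position: [0.4216, 0.2132, 0.1791]
ee_rot: [0.606, 0.796, 0.0, -0.0]
ft_force: [1.4, 0.2, 1.8]
grip_width: -0.001
grasp_force: 0.7
```

```bash
python3 fx.py; cat > clampz.py <<'E'
from h import *
t=.268; F=np.array([[np.cos(t),-np.sin(t)],[np.sin(t),np.cos(t)]])
for n in("scene","side"):
    c=snap(n);P=cloud(c); f=(P[...,:2]-[.4844,-.0136])@F*1000; z=P[...,2]*1000
    m=(c["range_z"]>0)&(abs(f[...,0])<16)&(z>100)&(z<260)&(f[...,1]>-30)&(f[...,1]<290)
    for y0 in range(-30,290,20):
        k=m&(f[...,1]>=y0)&(f[...,1]<y0+20)
        if k.sum()>2: print(n,y0,k.sum(),np.percentile(z[k],[5,50,95]).round())
E
python3 clampz.py
```

```text
fixture xyz [-0.0005  0.2354  0.1791] [1.4 0.2 1.8] [-1.41  0.02  0.87  1.97 -0.02  1.16 -0.27]
scene -30 13 [102. 152. 155.]
scene -10 42 [139. 148. 180.]
scene 10 99 [138. 173. 187.]
scene 30 50 [153. 162. 171.]
scene 50 53 [143. 153. 162.]
scene 70 56 [133. 145. 151.]
scene 90 63 [119. 134. 142.]
scene 110 48 [118. 131. 136.]
scene 130 66 [100. 133. 139.]
scene 150 45 [101. 135. 144.]
scene 170 33 [132. 144. 152.]
scene 190 55 [143. 156. 160.]
scene 210 59 [148. 159. 226.]
scene 230 161 [156. 190. 238.]
scene 250 90 [159. 170. 254.]
side -30 19 [146. 148. 151.]
side -10 71 [147. 168. 181.]
side 10 16 [128. 165. 181.]
side 30 6 [149. 156. 162.]
side 50 9 [141. 149. 154.]
side 70 15 [123. 139. 146.]
side 90 12 [111. 133. 138.]
side 110 24 [105. 128. 135.]
side 130 25 [125. 134. 140.]
side 150 11 [130. 138. 142.]
side 170 24 [136. 143. 152.]
side 190 25 [145. 152. 156.]
side 210 167 [156. 212. 255.]
side 230 34 [158. 192. 230.]
side 250 3 [149. 158. 163.]
```

move_arm(
  plan=[
    {"delta_pos": [0.003, 0, 0.008], "turn": [0, 0, 0], "fingers": 1},
    {"delta_pos": [0.005, 0, 0.016], "turn": [0, 0, 0], "fingers": 1},
    {"delta_pos": [0.007, 0, 0.024], "turn": [0, 0, 0], "fingers": 1},
    {"delta_pos": [0.008, 0, 0.031], "turn": [0, 0, 0], "fingers": 1},
    {"delta_pos": [0.008, 0, 0.035], "turn": [0, 0, 0], "fingers": 1},
    {"delta_pos": [0.008, 0, 0.037], "turn": [0, 0, 0], "fingers": 1},
  ],
)

```text
clock: 26.0
position: [0.4202, 0.2211, 0.146]
ee_rot: [0.606, 0.795, 0.0, -0.001]
ft_force: [-25.3, -13.6, 72.5]
grip_width: 0.001
grasp_force: 36.6
```

```bash
python3 fx.py; python3 clampz.py | egrep " (-10|10|50|170|190|250) "
```

```text
fixture xyz [2.000e-04 2.434e-01 1.460e-01] [-25.3 -13.6  72.5] [-1.4   0.09  0.87  2.   -0.08  1.09 -0.23]
scene -30 10 [101. 103. 124.]
scene -10 90 [103. 133. 145.]
scene 10 61 [101. 130. 139.]
scene 50 49 [126. 134. 139.]
scene 170 36 [117. 131. 135.]
scene 190 45 [123. 134. 138.]
scene 250 197 [127. 165. 231.]
side -10 63 [103. 128. 143.]
side 10 17 [119. 133. 136.]
side 50 20 [122. 133. 137.]
side 170 17 [119. 128. 136.]
side 190 23 [122. 132. 136.]
side 250 6 [123. 162. 200.]
```

The handle is level at its stop, with 72 N measured at the wrist. Backing off straight up.

move_arm(
  plan=[
    {"delta_pos": [0, 0, -0.004], "turn": [0, 0, 0], "fingers": 1},
    {"delta_pos": [0, 0, -0.015], "turn": [0, 0, 0], "fingers": 1},
    {"delta_pos": [0, 0, -0.06], "turn": [0, 0, 0], "fingers": 1},
    {"delta_pos": [0, 0, -0.1], "turn": [0, 0, 0], "fingers": 1},
    {"delta_pos": [0, 0, -0.12], "turn": [0, 0, 0], "fingers": 1},
    {"delta_pos": [0, 0, -0.12], "turn": [0, 0, 0], "fingers": 1},
    {"delta_pos": [0, 0, -0.12], "turn": [0, 0, 0], "fingers": 1},
    {"delta_pos": [0, 0, -0.12], "turn": [0, 0, 0], "fingers": 1},
  ],
)

```text
clock: 27.1
position: [0.4193, 0.2203, 0.2618]
ee_rot: [0.606, 0.796, -0.001, 0.0]
ft_force: [-0.2, 0.1, -0.6]
grip_width: -0.002
grasp_force: 0.0
```

```bash
python3 fx.py; python3 clampz.py | egrep " (-10|50|70|170|190|210|230|250) "
```

```text
fixture xyz [-0.0008  0.2428  0.2618] [-0.2  0.1 -0.6] [-1.45 -0.08  0.84  1.85  0.06  1.35 -0.35]
scene -10 86 [103. 135. 145.]
scene 50 46 [125. 135. 138.]
scene 70 45 [123. 134. 141.]
scene 170 35 [120. 130. 134.]
scene 190 51 [124. 134. 138.]
scene 210 62 [123. 134. 140.]
scene 230 70 [124. 135. 254.]
scene 250 80 [122. 135. 258.]
side -10 61 [101. 125. 143.]
side 50 20 [124. 133. 136.]
side 70 19 [124. 134. 137.]
side 170 10 [121. 130. 134.]
side 190 27 [119. 130. 136.]
side 210 20 [123. 133. 256.]
side 230 28 [127. 135. 259.]
side 250 10 [125. 132. 136.]
```

```bash
python3 -c "
from workcell import hand_in; print(hand_in())"
```

```text
the job is handed in; nothing more can be done
None
```

The rotor is stacked on the shaft (tall spacer, knife, short spacer, all keyed and home by measurement), the clamp handle is swung fully down and stayed level after release, and the job was handed in at about 27 s; the hand-in returned no verdict.

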